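Build the slat drying stand for painted figures

ROBOT

A 7-joint arm with a two-finger parallel gripper is mounted at the origin on the work surface. World frame = base frame: x ahead of the robot, y to its left, z up, the work surface at z = 0. Lengths are in m, angles in rad, forces in N, time in s.
With the tool pointing down it reaches from about 0.4 to 0.875 m from the base axis. Payload 4.4 kg.
Tool frame: the origin (TCP) lies midway between the tips of the shut fingers; the grasp point (between the pads) lies 19 mm behind it; z points along the fingers, y is the line along which they close (so a half turn about z gives the same grasp; the last joint's range is limited). The gripper opens to 85 mm and grips with 20 to 120 N. Pads are 22 mm wide; open, the fingers measure 114 mm over their backs; the gripper's body (76 mm by 85 mm) begins 54 mm behind the grasp point. The pads swing forward as they close: fully open they stand 13 mm farther back than shut.
Start: joints at [-1.404, 0.628, 0.038, 1.517, -0.027, 0.996, -0.02], TCP at [0.15, 0.632, 0.231] pointing down, gripper open.
Joint ranges: [-3.06, 3.06], [-0.37, 2.12], [-1.25, 1.32], [0.18, 2.47], [-1.1, 4.24], [0.23, 1.98], [-2.94, 2.94]. Speed limits (rad/s): [2.57, 2.57, 3.14, 3.14, 3.14, 3.14, 3.14].

INTERFACE

Orientations are given as a rotation vector (axis times angle).
In Python, from workcell import manip, cams, workorder gives the robot as it stands. The module is installed in compiled form; this text tells all that it offers.
- The arm moves only by the tool servo_tool, never from a script. Its argument "moves" is a list of rows, each an object of numbers: "dx", "dy", "dz": the shift along the tool's x, y, z in mm; "rx", "ry", "rz": the turn, a rotation vector about the tool's x, y, z in degrees. A call has 1 to 10 rows; each row shifts and turns the commanded pose from where the row before left it, along the tool's axes as they then stand; what a row does not reach is not made up. A row lasts 1/12 s, in which the tool goes at most 41.7 mm and 7.16 degrees, less where a joint would pass 70% of its speed; a pose out of reach is approached as far as the arm can. A call is refused whole if a number of a shift passes 41.7 or a number of a turn 7.16, either way. A call with a gripper value outside its range is refused whole. "hand" is the finger opening in mm, from 0 to 85.4, set as the call begins (left out, the last holds). The fingers move at their own pace and stop on an object; "force" is the grip in N (left out, the last holds). Time passes only in rows, so rows that do not move let the fingers close. It gives the time, the measured TCP pose, the force, the opening and the grip force at its end, in the units of the state.
- manip.get_obs(): the state, without advancing time (a new reading comes with each control period).
- cams.grab_frame(name): name is "scene" or "top" or "wrist"; returns the picture (480x640x3 uint8, red, green, blue); there is no depth.
- cams.camera_info(name): a dict with "fx", "fy", "cx", "cy" (pixels), "dist_coeffs" ([k1, k2, p1, p2, k3] as OpenCV has them; the pictures are not rectified), "world_from_camera" (4x4, takes a point from camera to world coordinates). Camera axes: x right, y up, looking along -z (the intrinsics and any distortion apply to the point x, -y, -z); pixel columns grow to the right and rows downward; lengths in m; the calibration is good to about 2 mm. A picture is of the moment at which its call begins: read the wrist's pose just before it. camera_info takes no time and is no camera call; for the wrist camera it gives the pose at the moment of the call.
- workorder.sign_off(): hands the job in; it is judged then, once.
The state is a dict: "time": time; "qpos": joint angles; "dq": joint speeds; "joint_efforts": joint torques, N m; "tool_pos": TCP position; "tool_rot": TCP orientation; "ft_force": force on the tool from outside, world axes, zero at the start; "ft_torque": the same for the moment, N m; "grip_width": finger opening in m; "grasp_force": force on a finger pad.
Only numpy, scipy, OpenCV 4.12 (cv2) and the standard library are available. Lean on these libraries where they do the work, as an engineer would, in place of code of your own. Each camera call takes 0.05 s, during which the arm holds its last target. There are 200 camera calls.

TASK

Build a drying stand on the assembly board from the slats on the sloping rack: first lay the two blue slats between the pairs of blue lines, one in each, each pushed along until its end is home against the low stop, and let go of them; then lay the two yellow slats crosswise on top of them at the yellow marks, one at each, each pushed until its end is home against the high stop. Lay them flat and square, leave the red slat in its place on the rack, and do not disturb the bottle, jar or block.

Things in the scene. Friction and masses are not known exactly. Their poses are not given: they have to be found in the camera images.
- rack: Fixed wooden rack, 232 mm wide; origin under its centre, z up. Its slope faces the rack's own -x and rises 32 degrees towards +x. Five slats lie on it side by side, 42 mm apart (26 mm free between), centres 64 mm above the table at rack x = -16, y = -84, -42, 0, 42, 84 mm. A lip 8 mm high runs along the low edge; the top edge is 109 mm above the table.
- slat_blue_a_center (a point): Blue painted wooden slat, loose, 140 x 16 x 12 mm, 15 to 31 g; this point is its centre, x along the length, y across the width, z through the thickness (up, square to the slope, at the start). Starts on the rack, length up the slope, low end on the lip; which slat lies in which of the five places varies.
- slat_blue_b_center (a point): The other blue painted wooden slat, loose, 140 x 16 x 12 mm, 15 to 31 g; this point is its centre, x along the length, y across the width, z through the thickness (up, square to the slope, at the start). Starts on the rack, length up the slope, low end on the lip; which slat lies in which of the five places varies.
- slat_yellow_a_center (a point): Yellow painted wooden slat, loose, 140 x 16 x 12 mm, 15 to 31 g; this point is its centre, x along the length, y across the width, z through the thickness (up, square to the slope, at the start). Starts on the rack, length up the slope, low end on the lip; which slat lies in which of the five places varies.
- slat_yellow_b_center (a point): The other yellow painted wooden slat, loose, 140 x 16 x 12 mm, 15 to 31 g; this point is its centre, x along the length, y across the width, z through the thickness (up, square to the slope, at the start). Starts on the rack, length up the slope, low end on the lip; which slat lies in which of the five places varies.
- slat_red_center (a point): Red painted wooden slat, loose, 140 x 16 x 12 mm, 15 to 31 g; this point is its centre, x along the length, y across the width, z through the thickness (up, square to the slope, at the start). Starts on the rack, length up the slope, low end on the lip; which slat lies in which of the five places varies. It stays on the rack.
- board: Fixed wooden board, 170 x 170 x 8 mm; origin at the centre of its underside, z up, x and y along its edges. Two pairs of thin blue lines, along board x, centred on y = -32 and +32 mm, mark the blue slats' places; yellow marks on top of the high stop and on the opposite edge, at board x = -32 and +32 mm, mark the yellow slats' places (along board y). Rigid, with two stops.
- low_stop (a point): Aluminium stop for the ends of the blue slats, along the board's -x edge: 120 mm long, 12 mm thick, 10 mm high above the board. This point: middle of its inner face (board x = -70 mm), at its top edge. Rigid. Axes as the board's.
- high_stop (a point): Aluminium stop for the ends of the yellow slats, along the board's -y edge: 120 mm long, 12 mm thick, 22 mm high above the board. This point: middle of its inner face (board y = -70 mm), at its top edge. Rigid. Axes as the board's.
- lower_1 (a point): Centre of a blue slat that is home in its place, lying along board x with its end touching the low stop: board x = 0, y = -32 mm, z = 14 mm. Axes as the board's.
- upper_1 (a point): Centre of a yellow slat that is home in its place, lying along board y across both blue ones with its end touching the high stop: board x = -32 mm, y = 0, z = 26 mm. Axes as the board's.
- lower_2 (a point): Centre of a blue slat that is home in its place, lying along board x with its end touching the low stop: board x = 0, y = 32 mm, z = 14 mm. Axes as the board's.
- upper_2 (a point): Centre of a yellow slat that is home in its place, lying along board y across both blue ones with its end touching the high stop: board x = 32 mm, y = 0, z = 26 mm. Axes as the board's.
- thinner: Bystander: loose clear bottle with blue cap, 44 mm across, 75 mm tall; origin under its centre.
- paint_jar: Bystander: loose paint jar with orange lid, 40 mm across, 45 mm tall; origin under its centre.
- foam_block: Bystander: loose pale block with blue base, 80 x 100 x 31 mm, with a small clay figure on a pin, 98 mm tall in all; origin under its centre.
Mind the look-alikes: they are no part of the job. Leave any green look-alike of the part that bears slat_blue_b_center alone. What is shaped like the part that bears slat_blue_a_center but green is not meant.

How it is judged:
On the way:
1. both blue slats lie between their lines, home against the low stop, let go and at rest ((((x of slat_blue_a_center in the frame of board between -0.002 and 0.002 m and y of slat_blue_a_center in the frame of board between -0.039 and -0.025 m and z of slat_blue_a_center in the frame of board between 0.011 and 0.017 m and angle between the x axis of slat_blue_a_center and the x axis of board, either way round below 0.07 rad) and (x of slat_blue_b_center in the frame of board between -0.002 and 0.002 m and y of slat_blue_b_center in the frame of board between 0.025 and 0.039 m and z of slat_blue_b_center in the frame of board between 0.011 and 0.017 m and angle between the x axis of slat_blue_b_center and the x axis of board, either way round below 0.07 rad)) or ((x of slat_blue_a_center in the frame of board between -0.002 and 0.002 m and y of slat_blue_a_center in the frame of board between 0.025 and 0.039 m and z of slat_blue_a_center in the frame of board between 0.011 and 0.017 m and angle between the x axis of slat_blue_a_center and the x axis of board, either way round below 0.07 rad) and (x of slat_blue_b_center in the frame of board between -0.002 and 0.002 m and y of slat_blue_b_center in the frame of board between -0.039 and -0.025 m and z of slat_blue_b_center in the frame of board between 0.011 and 0.017 m and angle between the x axis of slat_blue_b_center and the x axis of board, either way round below 0.07 rad))) and linear speed of each of slat_blue_a, slat_blue_b below 0.02 m/s and contact force between the fingers and slat_blue_a below 0.05 N and contact force between the fingers and slat_blue_b below 0.05 N), for 0.2 s.
At the end, for the whole second after the job is handed in: Blue slats flat between the blue line pairs, yellow ones crosswise on them at the yellow marks, one slat per mark: within 7 mm sideways, 4 degrees, 3 mm in height, ends within 2 mm of home on their stop; all at rest and released. The red slat within 20 mm of its start ((((x of slat_blue_a_center in the frame of board between -0.002 and 0.002 m and y of slat_blue_a_center in the frame of board between -0.039 and -0.025 m and z of slat_blue_a_center in the frame of board between 0.011 and 0.017 m and angle between the x axis of slat_blue_a_center and the x axis of board, either way round below 0.07 rad) and (x of slat_blue_b_center in the frame of board between -0.002 and 0.002 m and y of slat_blue_b_center in the frame of board between 0.025 and 0.039 m and z of slat_blue_b_center in the frame of board between 0.011 and 0.017 m and angle between the x axis of slat_blue_b_center and the x axis of board, either way round below 0.07 rad)) or ((x of slat_blue_a_center in the frame of board between -0.002 and 0.002 m and y of slat_blue_a_center in the frame of board between 0.025 and 0.039 m and z of slat_blue_a_center in the frame of board between 0.011 and 0.017 m and angle between the x axis of slat_blue_a_center and the x axis of board, either way round below 0.07 rad) and (x of slat_blue_b_center in the frame of board between -0.002 and 0.002 m and y of slat_blue_b_center in the frame of board between -0.039 and -0.025 m and z of slat_blue_b_center in the frame of board between 0.011 and 0.017 m and angle between the x axis of slat_blue_b_center and the x axis of board, either way round below 0.07 rad))) and (((y of slat_yellow_a_center in the frame of board between -0.002 and 0.002 m and x of slat_yellow_a_center in the frame of board between -0.039 and -0.025 m and z of slat_yellow_a_center in the frame of board between 0.023 and 0.029 m and angle between the x axis of slat_yellow_a_center and the y axis of board, either way round below 0.07 rad) and (y of slat_yellow_b_center in the frame of board between -0.002 and 0.002 m and x of slat_yellow_b_center in the frame of board between 0.025 and 0.039 m and z of slat_yellow_b_center in the frame of board between 0.023 and 0.029 m and angle between the x axis of slat_yellow_b_center and the y axis of board, either way round below 0.07 rad)) or ((y of slat_yellow_a_center in the frame of board between -0.002 and 0.002 m and x of slat_yellow_a_center in the frame of board between 0.025 and 0.039 m and z of slat_yellow_a_center in the frame of board between 0.023 and 0.029 m and angle between the x axis of slat_yellow_a_center and the y axis of board, either way round below 0.07 rad) and (y of slat_yellow_b_center in the frame of board between -0.002 and 0.002 m and x of slat_yellow_b_center in the frame of board between -0.039 and -0.025 m and z of slat_yellow_b_center in the frame of board between 0.023 and 0.029 m and angle between the x axis of slat_yellow_b_center and the y axis of board, either way round below 0.07 rad))) and linear speed of each of slat_blue_a, slat_blue_b, slat_yellow_a, slat_yellow_b below 0.02 m/s and distance of slat_red_center from where it was at the start of the episode below 0.02 m); the robot touches nothing.
It fails at once if the red slat is moved from its place on the rack (20 mm) (distance of slat_red_center from where it was at the start of the episode above 0.02 m).
It fails at once if a bystander is pushed 20 mm or more (distance of any of thinner, paint_jar, foam_block from where it was at the start of the episode above 0.02 m).
It also fails if it takes over 72 s, if anything falls off the work surface, if the arm or the gripper's body presses on something with over 40 N, if the wrist force passes 120 N, or if a joint passes its speed limit or range.

## Working session

There is one attempt and no reset: what is moved stays moved. The work goes in short steps, Python scripts to look and compute and a tool call to move; the robot and the scene stay as the last step left them, time stands still between calls to the robot, and variables do not carry over. Pictures are saved under pics/ and viewed, at most 10 in all, crops included, and the job is handed in when it is done.

Besides the shell and the picture viewer there is one more tool, called after "Request:" as name([rows], argument=value, ...), one row to a line, values as JSON. servo_tool: Moves the arm, as the interface text tells. Its arguments: {"type":"object","properties":{"moves":{"type":"array"},"hand":{"type":"number"},"force":{"type":"number"}},"required":["moves"]}

```bash
mkdir -p pics; python3 - <<'E'
from workcell import manip, cams, workorder
import cv2,numpy as np
o=manip.get_obs();print({k:np.round(v,3).tolist() for k,v in o.items()})
for n in("scene","top"):
    im=cams.grab_frame(n);cv2.imwrite(f"pics/{n}0.png",im[:,:,::-1])
for n in("scene","top","wrist"):
    i=cams.camera_info(n);print(n,{k:np.round(v,4).tolist() for k,v in i.items()})
E
```

```text
{'time': 0.0, 'qpos': [-1.404, 0.629, 0.038, 1.518, -0.027, 0.996, -0.02], 'dq': [-0.0, -0.001, 0.0, -0.001, 0.004, 0.0, 0.002], 'joint_efforts': [0.001, -56.34, 1.226, -19.344, 0.011, 0.01, 0.0], 'tool_pos': [0.15, 0.632, 0.23], 'tool_rot': [-0.365, -3.12, 0.003], 'ft_force': [0.349, -0.723, -0.26], 'ft_torque': [-0.051, 0.019, 0.038], 'grasp_force': 0.0, 'grip_width': 0.085}
scene {'fx': 462.3411, 'fy': 462.3411, 'cx': 315.7393, 'cy': 237.6357, 'dist_coeffs': [-0.0265, 0.0, 0.0, 0.0, 0.0], 'world_from_camera': [[-0.0667, -0.6621, 0.7465, 1.2305], [0.9977, -0.0355, 0.0576, 0.054], [-0.0116, 0.7486, 0.6629, 0.7463], [0.0, 0.0, 0.0, 1.0]]}
top {'fx': 444.0039, 'fy': 444.0039, 'cx': 314.7139, 'cy': 242.5609, 'dist_coeffs': [-0.1056, 0.0, 0.0, 0.0, 0.0], 'world_from_camera': [[-0.0039, 0.9858, -0.1678, 0.2894], [-0.9995, 0.0017, 0.0328, 0.0104], [0.0326, 0.1679, 0.9853, 1.1138], [0.0, 0.0, 0.0, 1.0]]}
wrist {'fx': 379.5907, 'fy': 379.5907, 'cx': 316.9833, 'cy': 241.1797, 'dist_coeffs': [-0.0518, 0.0, 0.0, 0.0, 0.0], 'world_from_camera': [[0.2312, -0.9252, -0.3008, 0.0734], [0.9729, 0.2194, 0.0729, 0.6498], [-0.0015, -0.3095, 0.9509, 0.3729], [0.0, 0.0, 0.0, 1.0]]}
```

View pics/top0.png

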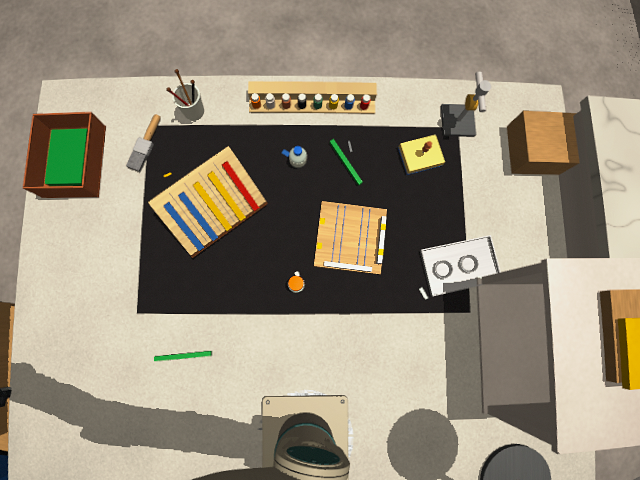

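View pics/scene0.png

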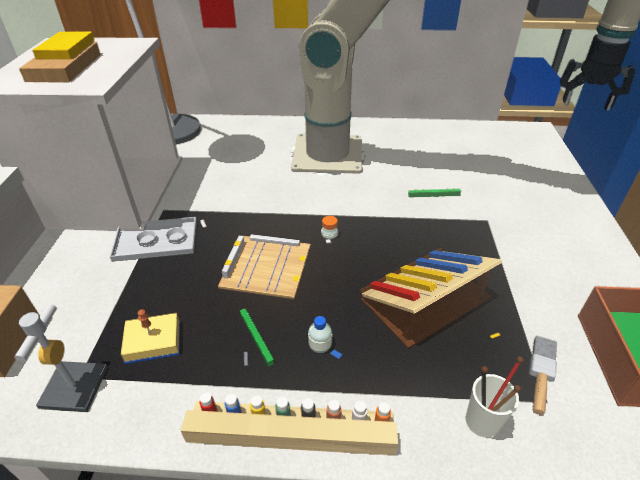

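The top view shows the rack around (208,202), with slats at blue (183,225) and (197,214), yellow (212,200) and (225,193), and red (240,185). The board is at (350,238): low stop along the bottom (348,267), high stop on the right (381,240). The scene view matches. The green sticks at top (346,161) and (183,356) are look-alikes, so I leave them. The slats I want are the blue and yellow ones on the rack.

```bash
cat > h.py <<'E'
from workcell import manip, cams
import cv2,numpy as np
from scipy.spatial.transform import Rotation as R
def ray(info,px):
    K=np.array([[info["fx"],0,info["cx"]],[0,info["fy"],info["cy"]],[0,0,1]])
    p=cv2.undistortPoints(np.float64(px).reshape(-1,1,2),K,np.array(info["dist_coeffs"]))[:,0]
    M=np.array(info["world_from_camera"])
    d=np.c_[p[:,0],-p[:,1],-np.ones(len(p))]@M[:3,:3].T
    return M[:3,3],d/np.linalg.norm(d,axis=1)[:,None]
def onz(info,px,z):
    c,d=ray(info,px);return c+d*((z-c[2])/d[:,2])[:,None]
def tri(views):  # list of (info,[px]) -> point, residual
    A=np.zeros((3,3));b=np.zeros(3);L=[]
    for i,p in views:
        c,d=ray(i,p);P=np.eye(3)-np.outer(d[0],d[0]);A+=P;b+=P@c;L.append((c,P))
    x=np.linalg.solve(A,b);return x,max(np.linalg.norm(P@(x-c)) for c,P in L)
HSV=dict(blue=((100,110,60),(125,255,255)),yellow=((20,190,110),(32,255,255)),red=((172,150,60),(180,255,255)))
def blobs(im,col,amin=80):
    hsv=cv2.cvtColor(im,cv2.COLOR_RGB2HSV);m=cv2.inRange(hsv,*map(np.array,HSV[col]))
    if col=="red": m|=cv2.inRange(hsv,np.array((0,150,60)),np.array((5,255,255)))
    cs,_=cv2.findContours(m,cv2.RETR_EXTERNAL,cv2.CHAIN_APPROX_NONE);out=[]
    for c in cs:
        if cv2.contourArea(c)>=amin:
            r=cv2.minAreaRect(c);b=cv2.boxPoints(r)
            e=[(b[i]+b[(i+1)%4])/2 for i in range(4)]
            ends=(e[0],e[2]) if np.linalg.norm(e[0]-e[2])>np.linalg.norm(e[1]-e[3]) else (e[1],e[3])
            out.append((r[0],sorted(r[1])[::-1],np.array(ends),cv2.contourArea(c)))
    return out
E
python3 - <<'E'
from h import *
np.set_printoptions(precision=3,suppress=True)
for n in("top","scene"):
    im=cv2.imread(f"pics/{n}0.png")[:,:,::-1].copy()
    for c in HSV:
        for b in blobs(im,c,60): print(n,c,np.round(b[0]),np.round(b[1],1),np.round(b[2]).tolist(),b[3])
I=cams.camera_info("top")
im=cv2.imread("pics/top0.png")[150:320,140:400]
cv2.imwrite("pics/topcrop.png",cv2.resize(im,None,fx=3,fy=3,interpolation=cv2.INTER_CUBIC))
print(onz(I,[(183,225),(197,214),(212,200),(225,193),(240,185)],.07))
print(onz(I,[(350,238),(296,282)],.01))
E
```

```text
top blue [183. 226.] [57.5  6.7] [[166.0, 204.0], [201.0, 249.0]] 320.5
top blue [198. 216.] [57.   6.4] [[181.0, 193.0], [215.0, 239.0]] 308.0
top yellow [632. 354.] [71. 15.] [[632.0, 318.0], [632.0, 389.0]] 814.0
top yellow [212. 206.] [57.4  6.7] [[195.0, 183.0], [229.0, 229.0]] 333.0
top yellow [226. 196.] [57.2  6.9] [[209.0, 173.0], [243.0, 219.0]] 335.0
top red [240. 186.] [56.6  6.6] [[224.0, 163.0], [256.0, 209.0]] 294.5
scene blue [320. 322.] [13. 11.] [[320.0, 316.0], [320.0, 329.0]] 121.0
scene blue [441. 265.] [52.   8.2] [[415.0, 260.0], [466.0, 269.0]] 341.5
scene blue [455. 257.] [52.6  7.9] [[429.0, 253.0], [481.0, 261.0]] 332.5
scene blue [620.  80.] [12.5 10.7] [[617.0, 75.0], [622.0, 86.0]] 87.0
scene blue [532.  81.] [55.7 47.6] [[505.0, 80.0], [560.0, 82.0]] 2158.5
scene blue [601. 118.] [195.  76.] [[601.0, 21.0], [601.0, 216.0]] 7025.5
scene blue [441.  14.] [38. 29.] [[460.0, 14.0], [422.0, 14.0]] 970.0
scene yellow [411. 281.] [50.7  9.2] [[386.0, 275.0], [435.0, 288.0]] 364.0
scene yellow [426. 273.] [51.4  8.5] [[401.0, 268.0], [451.0, 278.0]] 352.5
scene yellow [62. 44.] [58. 27.] [[91.0, 44.0], [33.0, 44.0]] 897.0
scene yellow [290.  14.] [33. 27.] [[307.0, 14.0], [274.0, 14.0]] 856.5
scene red [208. 406.] [15.4  9.3] [[216.0, 405.0], [200.0, 407.0]] 67.0
scene red [504. 385.] [54.   3.6] [[518.0, 362.0], [490.0, 408.0]] 127.5
scene red [394. 290.] [51.   9.5] [[370.0, 284.0], [419.0, 297.0]] 387.5
scene red [218.  13.] [35. 26.] [[235.0, 13.0], [200.0, 13.0]] 823.0
[[0.509 0.292 0.07 ]
 [0.537 0.259 0.07 ]
 [0.571 0.224 0.07 ]
 [0.589 0.193 0.07 ]
 [0.609 0.157 0.07 ]]
[[ 0.489 -0.116  0.01 ]
 [ 0.378  0.021  0.01 ]]
```

View pics/topcrop.png

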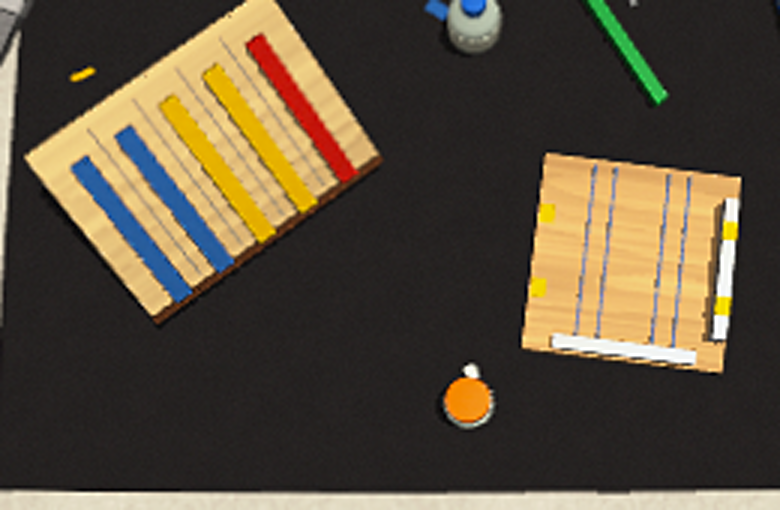

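The crop confirms five slats on the rack: blue, blue, yellow, yellow, red from left to right. The dark lip at lower right is the low edge. On the board, the low stop is on the near edge (crop 623,349) and the high stop on the right (725,270). The green stick at (630,50) is off the rack, so it's left alone.

```bash
python3 - <<'E'
from h import *
np.set_printoptions(precision=4,suppress=True)
T,S=cams.camera_info("top"),cams.camera_info("scene")
a=cv2.imread("pics/top0.png")[:,:,::-1].copy();b=cv2.imread("pics/scene0.png")[:,:,::-1].copy()
top=[x for c in HSV for x in blobs(a,c,60) if x[0][0]<300 and 40<x[1][0]<70]
sc=[x for c in HSV for x in blobs(b,c,60) if 380<x[0][0]<470 and x[0][1]>200]
top.sort(key=lambda x:x[0][0]);sc.sort(key=lambda x:-x[0][0])
C=[]
for t,s in zip(top,sc):
    et=t[2][np.argsort(t[2][:,0])];es=s[2][np.argsort(-s[2][:,0])]
    hi,r1=tri([(T,[et[0]]),(S,[es[0]])]);lo,r2=tri([(T,[et[1]]),(S,[es[1]])])
    v=hi-lo;C.append((hi+lo)/2)
    print((hi+lo)/2,"len",np.linalg.norm(v),"res",r1,r2,"yaw",np.degrees(np.arctan2(v[1],v[0])),"pitch",np.degrees(np.arcsin(v[2]/np.linalg.norm(v))))
C=np.array(C);d=C[4]-C[0];print(np.linalg.norm(np.diff(C,axis=0),axis=1),"row yaw",np.degrees(np.arctan2(d[1],d[0])))
# board corners: crop (x/3+140,y/3+150)
px=np.array([(545,153),(741,177),(722,373),(522,348)])/3+[140,150]
c=onz(T,px,.008);print(c,np.linalg.norm(np.diff(c,axis=0),axis=1));print(c.mean(0));
e=c[0]-c[3]+c[1]-c[2];print("board yaw",np.degrees(np.arctan2(e[1],e[0])))
E
```

```text
[0.5064 0.2913 0.0628] len 0.14361893698324132 res 0.0014816583110072467 0.002589068026915854 yaw 38.490469386889714 pitch 31.027552472184976
[0.5318 0.2575 0.0629] len 0.14309129261303802 res 0.0017317590880882984 0.002664534167259508 yaw 38.48545361068029 pitch 30.83818317791849
[0.5572 0.2242 0.0629] len 0.14409171849174143 res 0.0018273187675724306 0.0019851846485103622 yaw 38.446314084687614 pitch 30.649977420860793
[0.5823 0.1905 0.0637] len 0.14325891352518494 res 0.001924694741600785 0.001595736010909607 yaw 38.33454010180491 pitch 29.603328541237186
[0.6079 0.1571 0.0629] len 0.1439138641705121 res 0.0024170240583671005 0.002711906149387532 yaw 39.200564715831156 pitch 30.41947461262483
[0.0424 0.0418 0.0421 0.0421] row yaw -52.914011049569424
[[ 0.5862 -0.0447  0.008 ]
 [ 0.566  -0.2136  0.008 ]
 [ 0.3969 -0.1921  0.008 ]
 [ 0.4181 -0.0244  0.008 ]] [0.1701 0.1705 0.1691]
[ 0.4918 -0.1187  0.008 ]
board yaw -7.065490298619721
```

```bash
cat > plan.py <<'E'
from h import *
np.set_printoptions(precision=2,suppress=True)
PSI,PITCH=np.radians(37.2),np.radians(32)
def rackR(psi=PSI):
    u=np.array([np.cos(psi)*np.cos(PITCH),np.sin(psi)*np.cos(PITCH),np.sin(PITCH)])
    n=np.array([-np.cos(psi)*np.sin(PITCH),-np.sin(psi)*np.sin(PITCH),np.cos(PITCH)])
    x,z=-u,-n;return np.c_[x,np.cross(z,x),z]
def downR(yaw):  # tool x at this world yaw (deg), z down
    a=np.radians(yaw);x=np.array([np.cos(a),np.sin(a),0]);z=np.array([0,0,-1.]);return np.c_[x,np.cross(z,x),z]
def pose():
    o=manip.get_obs();return np.array(o["tool_pos"]),R.from_rotvec(o["tool_rot"]).as_matrix(),o
def plan(pt,Rt,N,start=None):
    p,Rc=start if start else pose()[:2]
    r=R.from_matrix(Rc.T@Rt).as_rotvec()/N
    A=sum(R.from_rotvec(k*r).as_matrix() for k in range(N))
    d=np.linalg.solve(A,Rc.T@(np.array(pt)-p))*1000
    zs=[p[2]]
    q=p.copy()
    for k in range(N): q=q+Rc@R.from_rotvec(k*r).as_matrix()@d/1000;zs.append(q[2])
    print("N",N,"d mm",d,"r deg",np.degrees(r),"minz",min(zs))
E
python3 - <<'E'
from plan import *
Rt=rackR();c=np.array([.5064,.2913,.064])
plan(c-Rt[:,2]*.12,Rt,18)
E
```

```text
N 18 d mm [-12.31 -24.84   6.04] r deg [-0.79 -1.66 -2.73] minz 0.16508101508674608
```

Request:
servo_tool([
  {"dx":-12.3,"dy":-24.8,"dz":6,"rx":-0.79,"ry":-1.66,"rz":-2.73},
  {"dx":-12.3,"dy":-24.8,"dz":6,"rx":-0.79,"ry":-1.66,"rz":-2.73},
  {"dx":-12.3,"dy":-24.8,"dz":6,"rx":-0.79,"ry":-1.66,"rz":-2.73},
  {"dx":-12.3,"dy":-24.8,"dz":6,"rx":-0.79,"ry":-1.66,"rz":-2.73},
  {"dx":-12.3,"dy":-24.8,"dz":6,"rx":-0.79,"ry":-1.66,"rz":-2.73},
  {"dx":-12.3,"dy":-24.8,"dz":6,"rx":-0.79,"ry":-1.66,"rz":-2.73},
  {"dx":-12.3,"dy":-24.8,"dz":6,"rx":-0.79,"ry":-1.66,"rz":-2.73},
  {"dx":-12.3,"dy":-24.8,"dz":6,"rx":-0.79,"ry":-1.66,"rz":-2.73},
  {"dx":-12.3,"dy":-24.8,"dz":6,"rx":-0.79,"ry":-1.66,"rz":-2.73},
], hand=30, force=30)

```text
time: 0.85
tool_pos: [0.2564, 0.4074, 0.1825]
tool_rot: [-0.289, 2.852, 0.134]
ft_force: [1.7, -0.4, 0.2]
grip_width: 0.0301
grasp_force: 0.0
```

Request:
servo_tool([
  {"dx":-12.3,"dy":-24.8,"dz":6,"rx":-0.79,"ry":-1.66,"rz":-2.73},
  {"dx":-12.3,"dy":-24.8,"dz":6,"rx":-0.79,"ry":-1.66,"rz":-2.73},
  {"dx":-12.3,"dy":-24.8,"dz":6,"rx":-0.79,"ry":-1.66,"rz":-2.73},
  {"dx":-12.3,"dy":-24.8,"dz":6,"rx":-0.79,"ry":-1.66,"rz":-2.73},
  {"dx":-12.3,"dy":-24.8,"dz":6,"rx":-0.79,"ry":-1.66,"rz":-2.73},
  {"dx":-12.3,"dy":-24.8,"dz":6,"rx":-0.79,"ry":-1.66,"rz":-2.73},
  {"dx":-12.3,"dy":-24.8,"dz":6,"rx":-0.79,"ry":-1.66,"rz":-2.73},
  {"dx":-12.3,"dy":-24.8,"dz":6,"rx":-0.79,"ry":-1.66,"rz":-2.73},
  {"dx":-12.3,"dy":-24.8,"dz":6,"rx":-0.79,"ry":-1.66,"rz":-2.73},
  {},
])

```text
validation failed for argument at $.mo...
```

Request:
servo_tool([
  {"dx":-12.3,"dy":-24.8,"dz":6,"rx":-0.79,"ry":-1.66,"rz":-2.73},
  {"dx":-12.3,"dy":-24.8,"dz":6,"rx":-0.79,"ry":-1.66,"rz":-2.73},
  {"dx":-12.3,"dy":-24.8,"dz":6,"rx":-0.79,"ry":-1.66,"rz":-2.73},
  {"dx":-12.3,"dy":-24.8,"dz":6,"rx":-0.79,"ry":-1.66,"rz":-2.73},
  {"dx":-12.3,"dy":-24.8,"dz":6,"rx":-0.79,"ry":-1.66,"rz":-2.73},
  {"dx":-12.3,"dy":-24.8,"dz":6,"rx":-0.79,"ry":-1.66,"rz":-2.73},
  {"dx":-12.3,"dy":-24.8,"dz":6,"rx":-0.79,"ry":-1.66,"rz":-2.73},
  {"dx":-12.3,"dy":-24.8,"dz":6,"rx":-0.79,"ry":-1.66,"rz":-2.73},
  {"dx":-12.3,"dy":-24.8,"dz":6,"rx":-0.79,"ry":-1.66,"rz":-2.73},
  {"dx":0},
])

```text
validation failed for argument at $.mo...
```

```bash
cat > look.py <<'E'
import sys
from plan import *
import pickle
name=sys.argv[1]
I=cams.camera_info("wrist");im=cams.grab_frame("wrist")
cv2.imwrite(f"pics/{name}.png",im[:,:,::-1]);pickle.dump(I,open(f"{name}.pkl","wb"))
p,Rc,o=pose();print("tcp",np.round(p,4),o["time"],"q",np.round(o["qpos"],2))
for c in HSV:
    for b in blobs(im,c,800): print(c,np.round(b[0],1),np.round(b[1],1),np.round(b[2],1).tolist())
E
python3 look.py w1; python3 -c "
from plan import *
Rt=rackR();c=np.array([.5064,.2913,.064])
plan(c-Rt[:,2]*.06,Rt,4)"
```

```text
tcp [0.26 0.4  0.18] 0.9 q [-1.35  0.4   0.19  2.25  0.41  0.32  0.21]
red [ 18.2 416.8] [82.3 20.2] [[1.2000000476837158, 379.3999938964844], [35.20000076293945, 454.29998779296875]]
N 4 d mm [-32.23 -51.13  28.58] r deg [-1.89 -3.77 -6.13] minz 0.11488288576938555
```

View pics/w1.png

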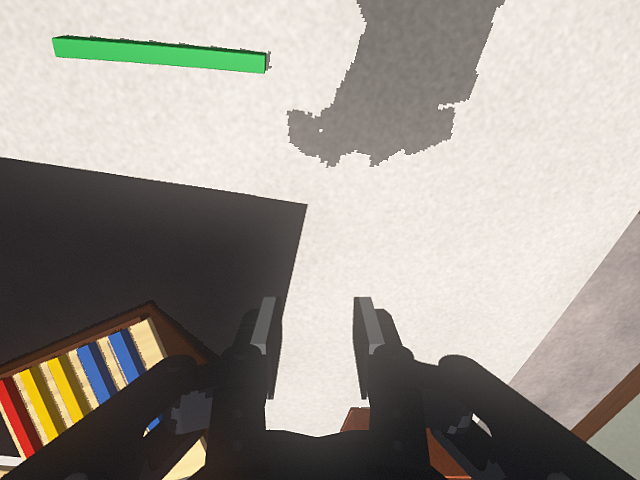

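The wrist view shows the two fingers at (265,340) and (370,340), with the rack slats coming in at lower left. The last move was refused, probably because a row must be complete, so I'll give every field.

Request:
servo_tool([
  {"dx":-12.3,"dy":-24.8,"dz":6,"rx":-0.79,"ry":-1.66,"rz":-2.73},
  {"dx":-12.3,"dy":-24.8,"dz":6,"rx":-0.79,"ry":-1.66,"rz":-2.73},
  {"dx":-12.3,"dy":-24.8,"dz":6,"rx":-0.79,"ry":-1.66,"rz":-2.73},
  {"dx":-12.3,"dy":-24.8,"dz":6,"rx":-0.79,"ry":-1.66,"rz":-2.73},
  {"dx":-12.3,"dy":-24.8,"dz":6,"rx":-0.79,"ry":-1.66,"rz":-2.73},
  {"dx":-12.3,"dy":-24.8,"dz":6,"rx":-0.79,"ry":-1.66,"rz":-2.73},
  {"dx":-12.3,"dy":-24.8,"dz":6,"rx":-0.79,"ry":-1.66,"rz":-2.73},
  {"dx":-12.3,"dy":-24.8,"dz":6,"rx":-0.79,"ry":-1.66,"rz":-2.73},
  {"dx":-12.3,"dy":-24.8,"dz":6,"rx":-0.79,"ry":-1.66,"rz":-2.73},
  {"dx":0,"dy":0,"dz":0,"rx":0,"ry":0,"rz":0},
])

```text
time: 1.73
tool_pos: [0.3714, 0.2967, 0.1666]
tool_rot: [-0.594, 2.647, 0.148]
ft_force: [0.4, -0.0, -0.3]
grip_width: 0.0299
grasp_force: 0.0
```

```bash
python3 look.py w2; python3 -c "
from plan import *
Rt=rackR();c=np.array([.5064,.2913,.064])
plan(c-Rt[:,2]*.06,Rt,4)"
```

```text
tcp [0.37 0.3  0.17] 1.7833 q [-0.7   0.41 -0.21  2.44  1.98  0.27 -0.81]
blue [188.3 296.1] [139.   17.7] [[171.5, 228.60000610351562], [205.0, 363.5]]
blue [232.5 275.4] [112.6  18.7] [[220.39999389648438, 220.39999389648438], [244.60000610351562, 330.29998779296875]]
yellow [106.6 314.9] [151.  24.] [[84.69999694824219, 242.6999969482422], [128.39999389648438, 387.20001220703125]]
yellow [142.4 299.7] [131.6  17.3] [[125.0999984741211, 236.1999969482422], [159.60000610351562, 363.20001220703125]]
red [ 65.8 322.6] [151.7  24.7] [[44.400001525878906, 249.8000030517578], [87.19999694824219, 395.3999938964844]]
N 4 d mm [-12.61 -19.79  20.97] r deg [-1.23 -1.73 -2.67] minz 0.11488288576938549
```

Request:
servo_tool([
  {"dx":-6.3,"dy":-9.9,"dz":10.5,"rx":-0.6,"ry":-0.87,"rz":-1.33},
  {"dx":-6.3,"dy":-9.9,"dz":10.5,"rx":-0.6,"ry":-0.87,"rz":-1.33},
  {"dx":-6.3,"dy":-9.9,"dz":10.5,"rx":-0.6,"ry":-0.87,"rz":-1.33},
  {"dx":-6.3,"dy":-9.9,"dz":10.5,"rx":-0.6,"ry":-0.87,"rz":-1.33},
  {"dx":-6.3,"dy":-9.9,"dz":10.5,"rx":-0.6,"ry":-0.87,"rz":-1.33},
  {"dx":-6.3,"dy":-9.9,"dz":10.5,"rx":-0.6,"ry":-0.87,"rz":-1.33},
  {"dx":-6.3,"dy":-9.9,"dz":10.5,"rx":-0.6,"ry":-0.87,"rz":-1.33},
  {"dx":-6.3,"dy":-9.9,"dz":10.5,"rx":-0.6,"ry":-0.87,"rz":-1.33},
  {"dx":0,"dy":0,"dz":0,"rx":0,"ry":0,"rz":0},
])

```text
time: 2.53
tool_pos: [0.4828, 0.276, 0.1147]
tool_rot: [-0.829, 2.465, 0.237]
ft_force: [0.1, -0.5, -0.6]
grip_width: 0.0298
grasp_force: 0.0
```

```bash
python3 look.py w2; python3 -c "
from plan import *
Rt=rackR();c=np.array([.5064,.2913,.064])
plan(c-Rt[:,2]*.06,Rt,4)"
```

```text
tcp [0.48 0.28 0.12] 2.5833 q [-0.19  0.66 -0.49  2.39  2.65  0.47 -0.92]
blue [313. 291.] [158.  28.] [[313.0, 212.0], [313.0, 370.0]]
blue [234.6 239.5] [210.5  30.6] [[229.60000610351562, 134.39999389648438], [239.60000610351562, 344.6000061035156]]
yellow [ 92.8 251.5] [239.8  40. ] [[71.30000305175781, 133.5], [114.19999694824219, 369.3999938964844]]
yellow [159.6 245.1] [223.9  37.1] [[150.3000030517578, 133.60000610351562], [168.89999389648438, 356.70001220703125]]
red [ 21.2 252.7] [235.1  36.9] [[2.5, 136.60000610351562], [39.900001525878906, 368.79998779296875]]
N 4 d mm [ 0.58 -0.97 -0.32] r deg [0.01 0.   0.01] minz 0.11488288576938556
```

View pics/w2.png

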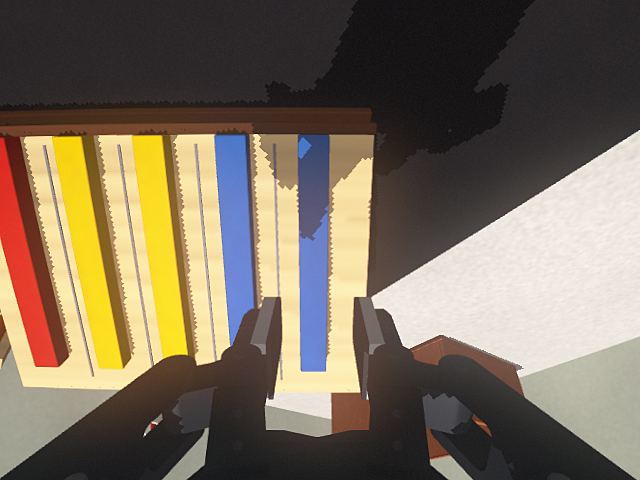

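The wrist view shows the leftmost-slot blue slat running vertically at column ~313, from (314,135) to (313,370). It lies between the pads at columns 270 and 365.

```bash
python3 - <<'E'
from plan import *
import pickle
I=pickle.load(open("w2.pkl","rb"));p,Rc,o=pose()
# slat top faces plane: point = slat plane at normal offset; n=-Rc z, through c + 6mm n
c0=np.array([.5064,.2913,.064]);n=-Rc[:,2]
def hit(px,h=.006):
    c,d=ray(I,px);q=c+d*(((c0+n*h-c)@n)/(d@n))[:,None]*-1*-1
    return q
for nm,px in dict(b0=[(314,136),(313,212),(313,370)],b1=[(230,134.5),(240,344)]).items():
    q=hit(np.float64(px));print(nm,"tool mm",((q-p)@Rc*1000).round(1).tolist(),"world",np.round(q,4).tolist())
# slats 1..3: low-end top corner triangulated with top view
T=cams.camera_info("top")
a=cv2.imread("pics/top0.png")[:,:,::-1].copy()
tops=sorted([x for c in HSV for x in blobs(a,c,60) if x[0][0]<300 and 40<x[1][0]<70],key=lambda x:x[0][0])
for k,px in ((1,(231,134.5)),(2,(151,134)),(3,(69,135))):
    e=tops[k][2];e=e[np.argmax(e[:,0])]
    print(k,*[np.round(v,4) for v in tri([(I,[px]),(T,[e])])])
u=-Rc[:,0];print("expected low end slat0:",np.round(c0-.07*u+.006*n,4))
E
```

```text
b0 tool mm [[70.1, -4.3, 52.7], [31.4, -5.0, 52.7], [-67.3, -5.4, 52.7]] world [[0.4584, 0.2543, 0.0332], [0.4849, 0.2736, 0.0537], [0.5518, 0.3239, 0.106]]
b1 tool mm [[71.0, -46.0, 52.7], [-49.0, -48.7, 52.7]] world [[0.483, 0.2207, 0.0327], [0.5657, 0.28, 0.0963]]
1 [0.48 0.22 0.03] 0.0002
2 [0.51 0.19 0.03] 0.0008
3 [0.53 0.15 0.03] 0.0006
expected low end slat0: [0.46 0.25 0.03]
```

Request:
servo_tool([
  {"dx":2,"dy":-5,"dz":0,"rx":0,"ry":0,"rz":0.5},
  {"dx":0,"dy":0,"dz":12,"rx":0,"ry":0,"rz":0},
  {"dx":0,"dy":0,"dz":14,"rx":0,"ry":0,"rz":0},
  {"dx":0,"dy":0,"dz":14,"rx":0,"ry":0,"rz":0},
  {"dx":0,"dy":0,"dz":10,"rx":0,"ry":0,"rz":0},
  {"dx":0,"dy":0,"dz":6,"rx":0,"ry":0,"rz":0},
  {"dx":0,"dy":0,"dz":4,"rx":0,"ry":0,"rz":0},
  {"dx":0,"dy":0,"dz":1.5,"rx":0,"ry":0,"rz":0},
  {"dx":0,"dy":0,"dz":0,"rx":0,"ry":0,"rz":0},
])

```text
time: 3.33
tool_pos: [0.5077, 0.292, 0.0628]
tool_rot: [-0.825, 2.467, 0.243]
ft_force: [0.2, -0.2, -0.3]
grip_width: 0.0298
grasp_force: 0.0
```

Request:
servo_tool([
  {"dx":0,"dy":0,"dz":0,"rx":0,"ry":0,"rz":0},
  {"dx":0,"dy":0,"dz":0,"rx":0,"ry":0,"rz":0},
  {"dx":0,"dy":0,"dz":0,"rx":0,"ry":0,"rz":0},
  {"dx":0,"dy":0,"dz":0,"rx":0,"ry":0,"rz":0},
  {"dx":0,"dy":0,"dz":0,"rx":0,"ry":0,"rz":0},
], hand=5, force=40)

```text
time: 3.75
tool_pos: [0.5077, 0.2917, 0.0633]
tool_rot: [-0.824, 2.467, 0.243]
ft_force: [-2.5, -2.0, 6.2]
grip_width: 0.015
grasp_force: 39.8
```

```bash
python3 - <<'E'
from plan import *
p,Rc,o=pose();print(np.round(p,4).tolist(),o["ft_force"],o["grip_width"],o["grasp_force"],np.round(o["qpos"],2))
Rb=downR(173)
# board->world from the coarse top measurement
yaw=np.radians(-7.07);O=np.array([.4918,-.1187,0]);B=np.array([[np.cos(yaw),-np.sin(yaw),0],[np.sin(yaw),np.cos(yaw),0],[0,0,1]])
up=p-Rc[:,2]*.07
for q in((0.012,.032,.08),(0.012,-.032,.08)):
    t=O+B@np.array(q);print("tgt",np.round(t,4).tolist())
    plan(t,Rb,14,(up,Rc))
E
```

```text
[0.5077, 0.2917, 0.0633] [-2.54 -1.98  6.19] 0.01500300456471564 39.799423813819885 [-0.2   0.8  -0.48  2.33  2.69  0.55 -0.92]
tgt [0.5076, -0.0884, 0.08]
N 14 d mm [  5.84 -25.89   0.37] r deg [0.9  2.17 3.06] minz 0.08000000000000002
tgt [0.4998, -0.1519, 0.08]
N 14 d mm [  7.61 -30.17  -0.35] r deg [0.9  2.17 3.06] minz 0.08000000000000002
```

Request:
servo_tool([
  {"dx":0,"dy":0,"dz":-5,"rx":0,"ry":0,"rz":0},
  {"dx":0,"dy":0,"dz":-10,"rx":0,"ry":0,"rz":0},
  {"dx":0,"dy":0,"dz":-15,"rx":0,"ry":0,"rz":0},
  {"dx":0,"dy":0,"dz":-20,"rx":0,"ry":0,"rz":0},
  {"dx":0,"dy":0,"dz":-20,"rx":0,"ry":0,"rz":0},
])

```text
time: 4.17
tool_pos: [0.4775, 0.2687, 0.1227]
tool_rot: [-0.824, 2.468, 0.243]
ft_force: [1.0, 0.2, -0.5]
grip_width: 0.0144
grasp_force: 39.1
```

Request:
servo_tool([
  {"dx":6.6,"dy":-26.4,"dz":-0.3,"rx":0.79,"ry":1.9,"rz":2.68},
  {"dx":6.6,"dy":-26.4,"dz":-0.3,"rx":0.79,"ry":1.9,"rz":2.68},
  {"dx":6.6,"dy":-26.4,"dz":-0.3,"rx":0.79,"ry":1.9,"rz":2.68},
  {"dx":6.6,"dy":-26.4,"dz":-0.3,"rx":0.79,"ry":1.9,"rz":2.68},
  {"dx":6.6,"dy":-26.4,"dz":-0.3,"rx":0.79,"ry":1.9,"rz":2.68},
  {"dx":6.6,"dy":-26.4,"dz":-0.3,"rx":0.79,"ry":1.9,"rz":2.68},
  {"dx":6.6,"dy":-26.4,"dz":-0.3,"rx":0.79,"ry":1.9,"rz":2.68},
  {"dx":6.6,"dy":-26.4,"dz":-0.3,"rx":0.79,"ry":1.9,"rz":2.68},
])

```text
time: 4.83
tool_pos: [0.5293, 0.104, 0.1005]
tool_rot: [-0.463, 2.769, 0.143]
ft_force: [0.5, -0.8, -0.5]
grip_width: 0.0142
grasp_force: 39.1
```

Request:
servo_tool([
  {"dx":6.6,"dy":-26.4,"dz":-0.3,"rx":0.79,"ry":1.9,"rz":2.68},
  {"dx":6.6,"dy":-26.4,"dz":-0.3,"rx":0.79,"ry":1.9,"rz":2.68},
  {"dx":6.6,"dy":-26.4,"dz":-0.3,"rx":0.79,"ry":1.9,"rz":2.68},
  {"dx":6.6,"dy":-26.4,"dz":-0.3,"rx":0.79,"ry":1.9,"rz":2.68},
  {"dx":6.6,"dy":-26.4,"dz":-0.3,"rx":0.79,"ry":1.9,"rz":2.68},
  {"dx":6.6,"dy":-26.4,"dz":-0.3,"rx":0.79,"ry":1.9,"rz":2.68},
  {"dx":6.6,"dy":-26.4,"dz":-0.3,"rx":0.79,"ry":1.9,"rz":2.68},
  {"dx":6.6,"dy":-26.4,"dz":-0.3,"rx":0.79,"ry":1.9,"rz":2.68},
  {"dx":0,"dy":0,"dz":0,"rx":0,"ry":0,"rz":0},
])

```text
time: 5.58
tool_pos: [0.516, -0.1076, 0.0829]
tool_rot: [0.062, 3.066, 0.01]
ft_force: [-0.5, -1.2, 0.2]
grip_width: 0.0151
grasp_force: 39.1
```

```bash
python3 look.py w3; python3 - <<'E'
from plan import *
T=cams.camera_info("top");im=cams.grab_frame("top");cv2.imwrite("pics/top3.png",im[:,:,::-1])
yaw=np.radians(-7.07);O=np.array([.4918,-.1187,0]);B=np.array([[np.cos(yaw),-np.sin(yaw),0],[np.sin(yaw),np.cos(yaw),0],[0,0,1]])
plan(O+B@np.array((.012,-.032,.08)),downR(173),4)
print(pose()[0]*1000,pose()[2]["grip_width"])
E
```

```text
tcp [ 0.52 -0.1   0.08] 5.6333 q [ 0.61  0.75 -0.7   2.04  0.89  0.58  0.84]
blue [317.  377.5] [117.  38.] [[317.0, 319.0], [317.0, 436.0]]
blue [318.5 200.5] [103.  45.] [[318.5, 149.0], [318.5, 252.0]]
N 4 d mm [  3.44 -12.7    0.6 ] r deg [0.23 1.11 1.28] minz 0.08
[ 516.71 -102.18   83.52] 0.014457422039019646
```

View pics/w3.png

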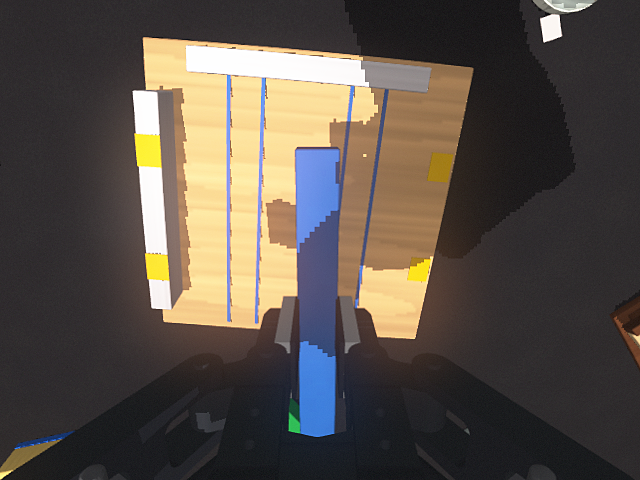

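The wrist view shows the slat held straight at column 317. The board is beyond it: left line pair at columns 229/263 (top) to 230/257 (bottom), right pair at 352/386 (top), low stop's inner edge (188,70)–(429,92), high stop on the left.

```bash
python3 - <<'E'
from plan import *
import pickle
I=pickle.load(open("w3.pkl","rb"))
L=dict(l1=[(229,76),(230,320)],l2=[(264,79),(257,322)],r1=[(352,88),(336,220)],r2=[(386,92),(358,305)])
m={}
for k,v in L.items():
    q=onz(I,v,.008);d=q[0]-q[1];m[k]=q;print(k,np.round(q,4).tolist(),"yaw",np.degrees(np.arctan2(d[1],d[0]))%180)
s=onz(I,[(188,71),(429,92)],.018);d=s[1]-s[0];print("stop inner",np.round(s,4).tolist(),np.linalg.norm(d),np.degrees(np.arctan2(d[1],d[0])))
c=onz(I,[(143,38),(474,68),(415,339)],.008);print("corners",np.round(c,4).tolist(),np.linalg.norm(np.diff(c,axis=0),axis=1))
# board estimate in old frame
yaw=np.radians(-7.07);O=np.array([.4918,-.1187,0]);B=np.array([[np.cos(yaw),-np.sin(yaw),0],[np.sin(yaw),np.cos(yaw),0],[0,0,1]])
for k,v in m.items(): print(k,((v-O)@B*1000).round(1).tolist())
print("stop",((s-O)@B*1000).round(1).tolist(),"corners",((c-O)@B*1000).round(1).tolist())
# height of line pair end by two views: stop inner edge corner top-view crop (552,348)&(696,361) 
T=cams.camera_info("top")
for a,b in(((188,71),(696,351)),((429,92),(553,336)),((143,38),(722,373)),((474,68),(522,348))):
    print("tri",*[np.round(v,4) for v in tri([(I,[a]),(T,[np.array(b)/3+[140,150]])])])
E
```

```text
l1 [[0.4198, -0.149, 0.008], [0.5672, -0.1671, 0.008]] yaw 173.0142850258351
l2 [[0.4221, -0.1312, 0.008], [0.5695, -0.1494, 0.008]] yaw 172.92462811242163
r1 [[0.4284, -0.0859, 0.008], [0.5006, -0.0958, 0.008]] yaw 172.14837437352088
r2 [[0.431, -0.0681, 0.008], [0.5594, -0.0828, 0.008]] yaw 173.45939038886183
stop inner [[0.4168, -0.1668, 0.018], [0.4314, -0.0483, 0.018]] 0.11944901109428341 82.95013411639765
corners [[0.3995, -0.1903, 0.008], [0.4205, -0.0226, 0.008], [0.5883, -0.044, 0.008]] [0.17 0.17]
l1 [[-67.7, -39.0, 8.0], [80.8, -38.8, 8.0]]
l2 [[-67.6, -20.9, 8.0], [80.9, -21.0, 8.0]]
r1 [[-67.0, 24.8, 8.0], [5.9, 23.8, 8.0]]
r2 [[-66.6, 42.7, 8.0], [62.7, 43.9, 8.0]]
stop [[-68.5, -57.0, 18.0], [-68.6, 62.4, 18.0]] corners [[-82.7, -82.4, 8.0], [-82.6, 86.6, 8.0], [86.6, 86.1, 8.0]]
tri [ 0.42 -0.17  0.  ] 0.0
tri [ 0.43 -0.05  0.02] 0.0023
tri [ 0.4  -0.19 -0.  ] 0.0003
tri [ 0.42 -0.02  0.01] 0.0014
```

```bash
cat >> plan.py <<'E'
YAW=np.radians(-7.05);O=np.array([.4938,-.1168,0]);B=np.array([[np.cos(YAW),-np.sin(YAW),0],[np.sin(YAW),np.cos(YAW),0],[0,0,1]])
def bt(x,y,z): return O+B@np.array([x,y,z])
def inb():
    p,Rc,o=pose();print("t",round(o["time"],2),"board mm",((p-O)@B*1000).round(1),"ft",(np.array(o["ft_force"])@B).round(1),"toolx yaw",round(float(np.degrees(np.arctan2(Rc[1,0],Rc[0,0]))),2),"z",Rc[:,2].round(3),"w",round(o["grip_width"],4),"F",round(o["grasp_force"],1))
E
python3 - <<'E'
from plan import *
import pickle
inb();plan(bt(.012,-.032,.025),downR(172.95),8)
I=pickle.load(open("w3.pkl","rb"));p,Rc,_=pose()
for z in(.09,.095): print((onz(I,[(317,148)],z)-p)@Rc*1000)
E
```

```text
t 5.68 board mm [20.9 17.3 83.5] ft [ 0.   0.7 -0.8] toolx yaw 178.09 z [ 0.08  0.01 -1.  ] w 0.0145 F 39.1
N 8 d mm [ 1.75 -6.16  7.2 ] r deg [0.12 0.56 0.65] minz 0.025000000000000022
[[ 69.63  -5.51 -12.05]]
[[ 69.99  -5.48 -17.09]]
```

Request:
servo_tool([
  {"dx":1.75,"dy":-6.15,"dz":7.2,"rx":0.12,"ry":0.56,"rz":0.65},
  {"dx":1.75,"dy":-6.15,"dz":7.2,"rx":0.12,"ry":0.56,"rz":0.65},
  {"dx":1.75,"dy":-6.15,"dz":7.2,"rx":0.12,"ry":0.56,"rz":0.65},
  {"dx":1.75,"dy":-6.15,"dz":7.2,"rx":0.12,"ry":0.56,"rz":0.65},
  {"dx":1.75,"dy":-6.15,"dz":7.2,"rx":0.12,"ry":0.56,"rz":0.65},
  {"dx":1.75,"dy":-6.15,"dz":7.2,"rx":0.12,"ry":0.56,"rz":0.65},
  {"dx":1.75,"dy":-6.15,"dz":7.2,"rx":0.12,"ry":0.56,"rz":0.65},
  {"dx":1.75,"dy":-6.15,"dz":7.2,"rx":0.12,"ry":0.56,"rz":0.65},
  {"dx":0,"dy":0,"dz":0,"rx":0,"ry":0,"rz":0},
  {"dx":0,"dy":0,"dz":0,"rx":0,"ry":0,"rz":0},
])

```text
time: 6.52
tool_pos: [0.5017, -0.1491, 0.0242]
tool_rot: [-0.191, -3.134, 0.0]
ft_force: [0.7, 0.5, 0.5]
grip_width: 0.0144
grasp_force: 39.1
```

```bash
python3 look.py w4 | head -1; python3 -c "
from plan import *
inb();plan(bt(.012,-.032,.011),downR(172.95),4)"
```

```text
tcp [ 0.5  -0.15  0.02] 6.5667 q [ 0.63  0.86 -0.61  2.    0.92  0.58  0.82]
t 6.57 board mm [ 12.2 -30.6  24.7] ft [ 0.6  0.9 -0.4] toolx yaw 173.06 z [-0.  0. -1.] w 0.0143 F 39.1
N 4 d mm [ 0.04 -0.36  3.42] r deg [ 0.   -0.01  0.03] minz 0.010999999999999987
```

View pics/w4.png

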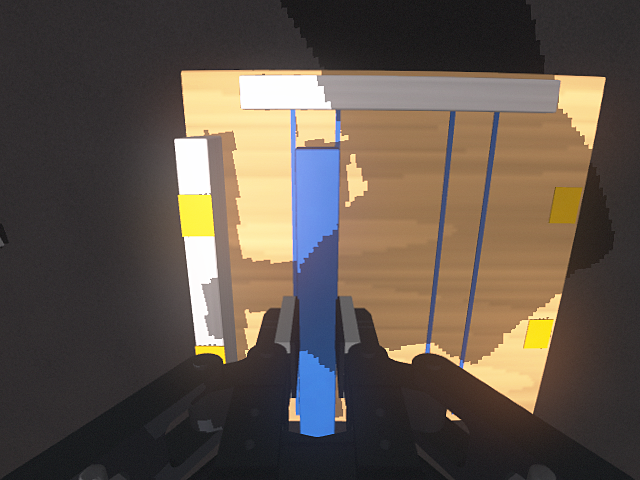

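The view shows the slat at column 317, centred between the left line pair (293 and 338). Its end is at row 148, short of the low stop, whose inner edge is at row 108.

Request:
servo_tool([
  {"dx":0,"dy":-1,"dz":5,"rx":0,"ry":0,"rz":0},
  {"dx":0,"dy":0,"dz":5,"rx":0,"ry":0,"rz":0},
  {"dx":0,"dy":0,"dz":3,"rx":0,"ry":0,"rz":0},
  {"dx":0,"dy":0,"dz":1,"rx":0,"ry":0,"rz":0},
  {"dx":0,"dy":0,"dz":1,"rx":0,"ry":0,"rz":0},
  {"dx":0,"dy":0,"dz":0,"rx":0,"ry":0,"rz":0},
  {"dx":0,"dy":0,"dz":0,"rx":0,"ry":0,"rz":0},
])

```text
time: 7.15
tool_pos: [0.5022, -0.1498, 0.0133]
tool_rot: [0.189, 3.135, -0.006]
ft_force: [-8.1, 0.5, 38.0]
grip_width: 0.014
grasp_force: 43.4
```

```bash
python3 -c "
from plan import *
inb()"
```

```text
t 7.15 board mm [ 12.4 -31.7  13.3] ft [-8.1 -0.5 38. ] toolx yaw 173.11 z [ 0. -0. -1.] w 0.014 F 43.4
```

Contact came earlier than expected (TCP z 13.3 mm, 38 N). I'll ease off, then slide toward the stop.

Request:
servo_tool([
  {"dx":0,"dy":0,"dz":-3.4,"rx":0,"ry":0,"rz":0},
  {"dx":0,"dy":0,"dz":0,"rx":0,"ry":0,"rz":0},
  {"dx":3,"dy":0,"dz":0,"rx":0,"ry":0,"rz":0},
  {"dx":3,"dy":0,"dz":0,"rx":0,"ry":0,"rz":0},
  {"dx":2,"dy":0,"dz":0,"rx":0,"ry":0,"rz":0},
  {"dx":1.5,"dy":0,"dz":0,"rx":0,"ry":0,"rz":0},
  {"dx":0,"dy":0,"dz":0,"rx":0,"ry":0,"rz":0},
])

```text
time: 7.73
tool_pos: [0.4937, -0.1484, 0.0134]
tool_rot: [0.189, 3.134, 0.0]
ft_force: [2.6, -0.6, 6.0]
grip_width: 0.0148
grasp_force: 39.9
```

Request:
servo_tool([
  {"dx":1,"dy":0,"dz":0,"rx":0,"ry":0,"rz":0},
  {"dx":1,"dy":0,"dz":0,"rx":0,"ry":0,"rz":0},
  {"dx":0,"dy":0,"dz":0,"rx":0,"ry":0,"rz":0},
])

```text
time: 7.98
tool_pos: [0.492, -0.1481, 0.0134]
tool_rot: [0.189, 3.134, 0.0]
ft_force: [3.0, 0.1, 5.7]
grip_width: 0.0143
grasp_force: 39.8
```

```bash
python3 -c "
from plan import *
inb()"; python3 look.py w5 | head -1
```

```text
t 7.98 board mm [  2.1 -31.3  13.4] ft [3.  0.4 5.7] toolx yaw 173.08 z [ 0.  0. -1.] w 0.0143 F 39.8
tcp [ 0.49 -0.15  0.01] 8.0333 q [ 0.62  0.87 -0.58  2.03  0.96  0.54  0.78]
```

View pics/w5.png

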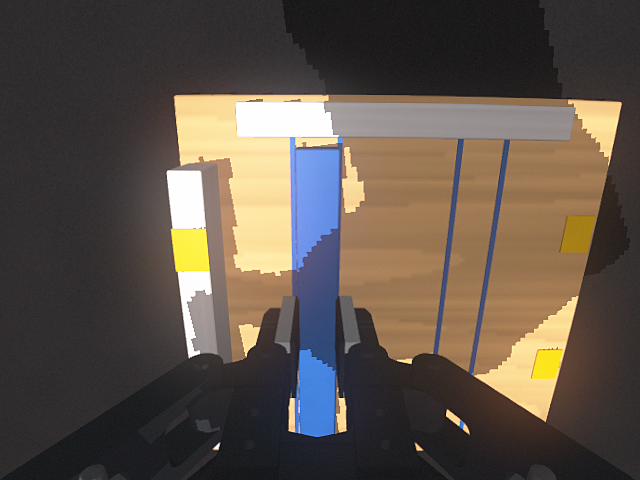

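The slat's end is at row 147, just short of the stop's inner edge at row 137, so I keep pushing.

Request:
servo_tool([
  {"dx":1,"dy":0,"dz":0,"rx":0,"ry":0,"rz":0},
  {"dx":1,"dy":0,"dz":0,"rx":0,"ry":0,"rz":0},
  {"dx":0,"dy":0,"dz":0,"rx":0,"ry":0,"rz":0},
])

```text
time: 8.28
tool_pos: [0.49, -0.1479, 0.0134]
tool_rot: [0.19, 3.134, 0.001]
ft_force: [3.1, -0.3, 5.6]
grip_width: 0.0143
grasp_force: 39.8
```

Request:
servo_tool([
  {"dx":1,"dy":0,"dz":0,"rx":0,"ry":0,"rz":0},
  {"dx":0,"dy":0,"dz":0,"rx":0,"ry":0,"rz":0},
])

```text
time: 8.45
tool_pos: [0.489, -0.1478, 0.0134]
tool_rot: [0.19, 3.134, 0.0]
ft_force: [3.2, -0.7, 5.9]
grip_width: 0.0147
grasp_force: 39.8
```

Request:
servo_tool([
  {"dx":1,"dy":0,"dz":0,"rx":0,"ry":0,"rz":0},
  {"dx":0,"dy":0,"dz":0,"rx":0,"ry":0,"rz":0},
])

```text
time: 8.62
tool_pos: [0.4882, -0.1476, 0.0134]
tool_rot: [0.189, 3.134, 0.001]
ft_force: [4.3, 0.1, 4.9]
grip_width: 0.0147
grasp_force: 39.7
```

Request:
servo_tool([
  {"dx":1,"dy":0,"dz":0,"rx":0,"ry":0,"rz":0},
  {"dx":0,"dy":0,"dz":0,"rx":0,"ry":0,"rz":0},
])

```text
time: 8.78
tool_pos: [0.4882, -0.1476, 0.0134]
tool_rot: [0.189, 3.132, 0.001]
ft_force: [4.8, -1.5, 3.3]
grip_width: 0.0145
grasp_force: 39.5
```

```bash
python3 -c "
from plan import *
inb()"
```

```text
t 8.78 board mm [ -1.8 -31.3  13.4] ft [ 5.  -0.9  3.3] toolx yaw 173.08 z [ 0.  0. -1.] w 0.0145 F 39.5
```

The tool stopped at board x = -1.8 mm, which is contact. One more millimetre to confirm, then release and check.

Request:
servo_tool([
  {"dx":1,"dy":0,"dz":0,"rx":0,"ry":0,"rz":0},
  {"dx":0,"dy":0,"dz":0,"rx":0,"ry":0,"rz":0},
])

```text
time: 8.95
tool_pos: [0.4882, -0.1476, 0.0135]
tool_rot: [0.189, 3.13, 0.001]
ft_force: [7.1, -1.1, 0.5]
grip_width: 0.0144
grasp_force: 39.2
```

Request:
servo_tool([
  {"dx":0,"dy":0,"dz":0,"rx":0,"ry":0,"rz":0},
  {"dx":0,"dy":0,"dz":0,"rx":0,"ry":0,"rz":0},
  {"dx":0,"dy":0,"dz":0,"rx":0,"ry":0,"rz":0},
  {"dx":0,"dy":0,"dz":0,"rx":0,"ry":0,"rz":0},
], hand=30)

```text
time: 9.28
tool_pos: [0.4831, -0.1477, 0.0126]
tool_rot: [-0.19, -3.132, 0.001]
ft_force: [-0.5, -0.0, 0.3]
grip_width: 0.0299
grasp_force: 0.0
```

Request:
servo_tool([
  {"dx":0,"dy":0,"dz":-20,"rx":0,"ry":0,"rz":0},
  {"dx":0,"dy":0,"dz":-30,"rx":0,"ry":0,"rz":0},
  {"dx":0,"dy":0,"dz":-30,"rx":0,"ry":0,"rz":0},
  {"dx":0,"dy":0,"dz":0,"rx":0,"ry":0,"rz":0},
  {"dx":0,"dy":0,"dz":0,"rx":0,"ry":0,"rz":0},
])

```text
time: 9.7
tool_pos: [0.485, -0.1481, 0.0942]
tool_rot: [0.191, 3.135, -0.002]
ft_force: [-0.6, 0.0, -0.8]
grip_width: 0.0303
grasp_force: 0.0
```

```bash
python3 look.py w6; python3 - <<'E'
from plan import *
import pickle
I=pickle.load(open("w6.pkl","rb"));im=cv2.imread("pics/w6.png")[:,:,::-1].copy()
for b in blobs(im,"blue",800):
    q=onz(I,b[2],.020);print(((q-O)@B*1000).round(1).tolist())
hsv=cv2.cvtColor(im,cv2.COLOR_RGB2HSV)
# row profile along slat column for the slat end / stop edge
x=int(blobs(im,"blue",800)[0][0][0]);print(x,[(r,hsv[r,x].tolist()) for r in range(60,140,3)])
inb();Rt=rackR(np.radians(37.7));c=np.array([.5077,.2917,.0633])+.042*Rt[:,1]*-1
print(c);plan(c-Rt[:,2]*.075,Rt,16)
E
```

```text
tcp [ 0.48 -0.15  0.09] 9.75 q [ 0.71  0.74 -0.72  2.02  0.79  0.68  0.91]
blue [319.  309.5] [101.  24.] [[319.0, 259.0], [319.0, 360.0]]
blue [317.  186.5] [87. 30.] [[317.0, 143.0], [317.0, 230.0]]
[[-1.4, -31.5, 20.0], [71.2, -31.3, 20.0]]
[[-70.2, -32.8, 20.0], [-19.9, -32.7, 20.0]]
319 [(60, [168, 26, 49]), (63, [0, 16, 49]), (66, [10, 31, 50]), (69, [168, 25, 52]), (72, [174, 25, 52]), (75, [4, 34, 53]), (78, [0, 14, 55]), (81, [0, 14, 56]), (84, [173, 18, 57]), (87, [0, 13, 57]), (90, [175, 25, 61]), (93, [174, 21, 61]), (96, [0, 27, 67]), (99, [176, 30, 67]), (102, [0, 23, 67]), (105, [4, 28, 74]), (108, [171, 24, 73]), (111, [0, 27, 76]), (114, [147, 34, 67]), (117, [19, 105, 254]), (120, [14, 133, 191]), (123, [0, 0, 255]), (126, [0, 0, 254]), (129, [0, 0, 254]), (132, [0, 0, 254]), (135, [0, 0, 254]), (138, [0, 0, 254])]
t 9.75 board mm [ -5.8 -32.3  93.2] ft [ 0.3  0.3 -0.1] toolx yaw 173.03 z [-0. -0. -1.] w 0.0299 F 0.0
[0.53 0.26 0.06]
N 16 d mm [-7.2  23.63  0.61] r deg [-0.78 -1.9  -2.72] minz 0.0924464312566466
```

The first blue slat is home: its ends are at board x -70.2 and 71.2, y ≈ -32. Next is the blue slat in the second place.

```bash
cat >> plan.py <<'E'
PS=np.radians(36.8);RR=rackR(PS)
def slot(k): return np.array([.5077,.2920,.0628])+k*.042*np.array([np.cos(PS-np.pi/2),np.sin(PS-np.pi/2),0])
E
python3 -c "
from plan import *
plan(slot(1)-RR[:,2]*.06,RR,16)"
```

```text
N 16 d mm [-7.22 23.83  1.47] r deg [-0.77 -1.91 -2.66] minz 0.09027059269533551
```

Request:
servo_tool([
  {"dx":-7.2,"dy":23.8,"dz":1.5,"rx":-0.77,"ry":-1.91,"rz":-2.66},
  {"dx":-7.2,"dy":23.8,"dz":1.5,"rx":-0.77,"ry":-1.91,"rz":-2.66},
  {"dx":-7.2,"dy":23.8,"dz":1.5,"rx":-0.77,"ry":-1.91,"rz":-2.66},
  {"dx":-7.2,"dy":23.8,"dz":1.5,"rx":-0.77,"ry":-1.91,"rz":-2.66},
  {"dx":-7.2,"dy":23.8,"dz":1.5,"rx":-0.77,"ry":-1.91,"rz":-2.66},
  {"dx":-7.2,"dy":23.8,"dz":1.5,"rx":-0.77,"ry":-1.91,"rz":-2.66},
  {"dx":-7.2,"dy":23.8,"dz":1.5,"rx":-0.77,"ry":-1.91,"rz":-2.66},
  {"dx":-7.2,"dy":23.8,"dz":1.5,"rx":-0.77,"ry":-1.91,"rz":-2.66},
])

```text
time: 10.42
tool_pos: [0.533, 0.045, 0.093]
tool_rot: [-0.364, 2.847, 0.133]
ft_force: [1.0, -0.7, -0.2]
grip_width: 0.0302
grasp_force: 0.0
```

Request:
servo_tool([
  {"dx":-7.2,"dy":23.8,"dz":1.5,"rx":-0.77,"ry":-1.91,"rz":-2.66},
  {"dx":-7.2,"dy":23.8,"dz":1.5,"rx":-0.77,"ry":-1.91,"rz":-2.66},
  {"dx":-7.2,"dy":23.8,"dz":1.5,"rx":-0.77,"ry":-1.91,"rz":-2.66},
  {"dx":-7.2,"dy":23.8,"dz":1.5,"rx":-0.77,"ry":-1.91,"rz":-2.66},
  {"dx":-7.2,"dy":23.8,"dz":1.5,"rx":-0.77,"ry":-1.91,"rz":-2.66},
  {"dx":-7.2,"dy":23.8,"dz":1.5,"rx":-0.77,"ry":-1.91,"rz":-2.66},
  {"dx":-7.2,"dy":23.8,"dz":1.5,"rx":-0.77,"ry":-1.91,"rz":-2.66},
  {"dx":-7.2,"dy":23.8,"dz":1.5,"rx":-0.77,"ry":-1.91,"rz":-2.66},
  {"dx":0,"dy":0,"dz":0,"rx":0,"ry":0,"rz":0},
  {"dx":0,"dy":0,"dz":0,"rx":0,"ry":0,"rz":0},
])

```text
time: 11.25
tool_pos: [0.5081, 0.2332, 0.1109]
tool_rot: [-0.81, 2.484, 0.235]
ft_force: [-0.7, 0.5, -0.6]
grip_width: 0.0302
grasp_force: 0.0
```

```bash
cat > meas.py <<'E'
# slat top-face edges in the tool frame, wrist picture: per image row, run of the colour nearest column 317
import sys
from plan import *
col=sys.argv[1];k=int(sys.argv[2])
I=cams.camera_info("wrist");p,Rc,_=pose();im=cams.grab_frame("wrist")
cv2.imwrite(f"pics/m_{k}.png",im[:,:,::-1])
hsv=cv2.cvtColor(im,cv2.COLOR_RGB2HSV);m=cv2.inRange(hsv,*map(np.array,HSV[col]))
if col=="blue": m=cv2.inRange(hsv,np.array((100,110,40)),np.array((128,255,255)))
n,lab,st,ce=cv2.connectedComponentsWithStats(m)
js=[j for j in range(1,n) if st[j,4]>700 and abs(ce[j,0]-317)<50];ys,xs=np.nonzero(np.isin(lab,js))
rows=np.arange(150,ys.max()-5,10);L=[];Rr=[]
for r in rows:
    x=xs[ys==r]
    if len(x)>12: L.append((x.min(),r));Rr.append((x.max(),r))
pl=slot(k)+Rc[:,2]*.005-Rc[:,2]*.012   # plane of the slat's top
def hit(px):
    c,d=ray(I,px);q=c+d*(((pl-c)@Rc[:,2])/(d@Rc[:,2]))[:,None];return (q-p)@Rc*1000
l,r=hit(L),hit(Rr);w=r[:,1]-l[:,1];mid=(l+r)/2
print("width",np.median(w).round(1),"mid y at x",[(round(a[0]),round(a[1],1)) for a in mid[::3]])
e=hit([(np.median(xs[ys<ys.min()+4]),ys.min())]);print("low end tool x",e[0].round(1))
plan(slot(k),RR,1)
E
python3 meas.py blue 1
```

```text
width 14.4 mid y at x [(33, np.float64(8.1)), (17, np.float64(4.0)), (-1, np.float64(4.4)), (-19, np.float64(4.6)), (-39, np.float64(5.0)), (-60, np.float64(4.9))]
low end tool x [40.   9.3 52.2]
N 1 d mm [-4.37  7.14 59.34] r deg [-0.18 -0.61 -0.74] minz 0.0628
```

Request:
servo_tool([
  {"dx":-4.4,"dy":5.5,"dz":0,"rx":-0.18,"ry":-0.61,"rz":-0.7},
  {"dx":0,"dy":0,"dz":12,"rx":0,"ry":0,"rz":0},
  {"dx":0,"dy":0,"dz":14,"rx":0,"ry":0,"rz":0},
  {"dx":0,"dy":0,"dz":14,"rx":0,"ry":0,"rz":0},
  {"dx":0,"dy":0,"dz":10,"rx":0,"ry":0,"rz":0},
  {"dx":0,"dy":0,"dz":5,"rx":0,"ry":0,"rz":0},
  {"dx":0,"dy":0,"dz":3,"rx":0,"ry":0,"rz":0},
  {"dx":0,"dy":0,"dz":1.3,"rx":0,"ry":0,"rz":0},
  {"dx":0,"dy":0,"dz":0,"rx":0,"ry":0,"rz":0},
])

```text
time: 12.05
tool_pos: [0.5352, 0.2581, 0.0648]
tool_rot: [-0.82, 2.466, 0.236]
ft_force: [-0.3, -0.4, -0.2]
grip_width: 0.03
grasp_force: 0.0
```

```bash
python3 meas.py blue 1; python3 -c "
from plan import *
print(pose()[2]['ft_force'],pose()[0].round(4).tolist())"
```

```text
width 15.0 mid y at x [(69, np.float64(0.5)), (58, np.float64(0.6)), (47, np.float64(0.6)), (35, np.float64(0.6)), (23, np.float64(0.7)), (10, np.float64(0.5)), (-3, np.float64(0.6)), (-18, np.float64(0.6)), (-33, np.float64(0.7)), (-50, np.float64(0.5))]
low end tool x [71.7  0.7 -6.2]
N 1 d mm [2.56 1.54 1.02] r deg [-0.04  0.19  0.01] minz 0.0628
[0.55 0.3  0.59] [0.5351, 0.2581, 0.065]
```

Request:
servo_tool([
  {"dx":2,"dy":0.6,"dz":1,"rx":0,"ry":0,"rz":0},
  {"dx":0,"dy":0,"dz":0,"rx":0,"ry":0,"rz":0},
  {"dx":0,"dy":0,"dz":0,"rx":0,"ry":0,"rz":0},
  {"dx":0,"dy":0,"dz":0,"rx":0,"ry":0,"rz":0},
  {"dx":0,"dy":0,"dz":0,"rx":0,"ry":0,"rz":0},
], hand=5, force=40)

```text
time: 12.52
tool_pos: [0.5337, 0.2579, 0.0633]
tool_rot: [-0.82, 2.465, 0.236]
ft_force: [-3.7, -1.6, 5.4]
grip_width: 0.0147
grasp_force: 39.9
```

Request:
servo_tool([
  {"dx":0,"dy":0,"dz":-5,"rx":0,"ry":0,"rz":0},
  {"dx":0,"dy":0,"dz":-10,"rx":0,"ry":0,"rz":0},
  {"dx":0,"dy":0,"dz":-15,"rx":0,"ry":0,"rz":0},
  {"dx":0,"dy":0,"dz":-20,"rx":0,"ry":0,"rz":0},
  {"dx":0,"dy":0,"dz":-20,"rx":0,"ry":0,"rz":0},
])

```text
time: 12.93
tool_pos: [0.5028, 0.2353, 0.1226]
tool_rot: [-0.82, 2.467, 0.237]
ft_force: [-0.3, -0.4, 0.0]
grip_width: 0.0148
grasp_force: 39.1
```

```bash
python3 -c "
from plan import *
inb();plan(bt(.007,.032,.065),downR(172.95),16)"
```

```text
t 12.93 board mm [-34.3 350.6 122.6] ft [-0.2 -0.4  0. ] toolx yaw -143.21 z [ 0.42  0.32 -0.85] w 0.0148 F 39.1
N 16 d mm [  6.31 -20.02   1.11] r deg [0.77 1.91 2.67] minz 0.06500000000000007
```

Request:
servo_tool([
  {"dx":6.3,"dy":-20,"dz":1.1,"rx":0.77,"ry":1.91,"rz":2.67},
  {"dx":6.3,"dy":-20,"dz":1.1,"rx":0.77,"ry":1.91,"rz":2.67},
  {"dx":6.3,"dy":-20,"dz":1.1,"rx":0.77,"ry":1.91,"rz":2.67},
  {"dx":6.3,"dy":-20,"dz":1.1,"rx":0.77,"ry":1.91,"rz":2.67},
  {"dx":6.3,"dy":-20,"dz":1.1,"rx":0.77,"ry":1.91,"rz":2.67},
  {"dx":6.3,"dy":-20,"dz":1.1,"rx":0.77,"ry":1.91,"rz":2.67},
  {"dx":6.3,"dy":-20,"dz":1.1,"rx":0.77,"ry":1.91,"rz":2.67},
  {"dx":6.3,"dy":-20,"dz":1.1,"rx":0.77,"ry":1.91,"rz":2.67},
])

```text
time: 13.6
tool_pos: [0.5395, 0.0759, 0.0885]
tool_rot: [-0.357, 2.844, 0.129]
ft_force: [0.4, -0.6, -0.8]
grip_width: 0.0147
grasp_force: 39.1
```

Request:
servo_tool([
  {"dx":6.3,"dy":-20,"dz":1.1,"rx":0.77,"ry":1.91,"rz":2.67},
  {"dx":6.3,"dy":-20,"dz":1.1,"rx":0.77,"ry":1.91,"rz":2.67},
  {"dx":6.3,"dy":-20,"dz":1.1,"rx":0.77,"ry":1.91,"rz":2.67},
  {"dx":6.3,"dy":-20,"dz":1.1,"rx":0.77,"ry":1.91,"rz":2.67},
  {"dx":6.3,"dy":-20,"dz":1.1,"rx":0.77,"ry":1.91,"rz":2.67},
  {"dx":6.3,"dy":-20,"dz":1.1,"rx":0.77,"ry":1.91,"rz":2.67},
  {"dx":6.3,"dy":-20,"dz":1.1,"rx":0.77,"ry":1.91,"rz":2.67},
  {"dx":6.3,"dy":-20,"dz":1.1,"rx":0.77,"ry":1.91,"rz":2.67},
  {"dx":0,"dy":0,"dz":0,"rx":0,"ry":0,"rz":0},
  {"dx":0,"dy":0,"dz":0,"rx":0,"ry":0,"rz":0},
])

```text
time: 14.43
tool_pos: [0.5057, -0.0858, 0.065]
tool_rot: [0.197, 3.134, 0.0]
ft_force: [-0.2, -0.1, -0.5]
grip_width: 0.0144
grasp_force: 39.1
```

```bash
python3 -c "
from plan import *
inb();plan(bt(.007,.032,.025),downR(172.95),6)"
```

```text
t 14.43 board mm [ 8.  32.2 65. ] ft [-0.2 -0.1 -0.5] toolx yaw 172.79 z [ 0.  0. -1.] w 0.0144 F 39.1
N 6 d mm [ 0.17 -0.04  6.67] r deg [ 0.    0.01 -0.03] minz 0.025000000000000022
```

Request:
servo_tool([
  {"dx":0,"dy":0,"dz":14,"rx":0,"ry":0,"rz":0},
  {"dx":0,"dy":0,"dz":14,"rx":0,"ry":0,"rz":0},
  {"dx":0,"dy":0,"dz":12,"rx":0,"ry":0,"rz":0},
  {"dx":0,"dy":0,"dz":6,"rx":0,"ry":0,"rz":0},
  {"dx":0,"dy":0,"dz":3,"rx":0,"ry":0,"rz":0},
  {"dx":0,"dy":0,"dz":1.5,"rx":0,"ry":0,"rz":0},
  {"dx":0,"dy":0,"dz":0.7,"rx":0,"ry":0,"rz":0},
  {"dx":0,"dy":0,"dz":0,"rx":0,"ry":0,"rz":0},
  {"dx":0,"dy":0,"dz":0,"rx":0,"ry":0,"rz":0},
])

```text
time: 15.18
tool_pos: [0.5062, -0.0851, 0.014]
tool_rot: [0.195, 3.134, -0.0]
ft_force: [0.2, -0.7, -0.6]
grip_width: 0.0146
grasp_force: 39.1
```

```bash
python3 -c "
from plan import *
inb()"
```

```text
t 15.18 board mm [ 8.5 32.9 14. ] ft [ 0.3 -0.6 -0.6] toolx yaw 172.88 z [ 0. -0. -1.] w 0.0146 F 39.1
```

Request:
servo_tool([
  {"dx":2,"dy":-0.5,"dz":0.6,"rx":0,"ry":0,"rz":0},
  {"dx":2,"dy":0,"dz":0.3,"rx":0,"ry":0,"rz":0},
  {"dx":2,"dy":0,"dz":0,"rx":0,"ry":0,"rz":0},
  {"dx":2,"dy":0,"dz":0,"rx":0,"ry":0,"rz":0},
  {"dx":0,"dy":0,"dz":0,"rx":0,"ry":0,"rz":0},
])

```text
time: 15.6
tool_pos: [0.4983, -0.0846, 0.0131]
tool_rot: [0.195, 3.134, -0.0]
ft_force: [1.8, -0.2, 5.6]
grip_width: 0.0149
grasp_force: 39.8
```

Request:
servo_tool([
  {"dx":1,"dy":0,"dz":0,"rx":0,"ry":0,"rz":0},
  {"dx":0,"dy":0,"dz":0,"rx":0,"ry":0,"rz":0},
])

```text
time: 15.77
tool_pos: [0.4978, -0.0845, 0.0132]
tool_rot: [0.195, 3.133, -0.0]
ft_force: [1.7, -0.5, 6.4]
grip_width: 0.0142
grasp_force: 39.8
```

Request:
servo_tool([
  {"dx":1,"dy":0,"dz":0,"rx":0,"ry":0,"rz":0},
  {"dx":0,"dy":0,"dz":0,"rx":0,"ry":0,"rz":0},
])

```text
time: 15.93
tool_pos: [0.497, -0.0844, 0.0131]
tool_rot: [0.195, 3.133, 0.0]
ft_force: [1.9, -1.0, 5.7]
grip_width: 0.0146
grasp_force: 39.8
```

Request:
servo_tool([
  {"dx":1,"dy":0,"dz":0,"rx":0,"ry":0,"rz":0},
  {"dx":0,"dy":0,"dz":0,"rx":0,"ry":0,"rz":0},
])

```text
time: 16.1
tool_pos: [0.4966, -0.0843, 0.0132]
tool_rot: [0.195, 3.132, 0.0]
ft_force: [4.6, -1.2, 5.1]
grip_width: 0.0145
grasp_force: 39.7
```

```bash
python3 -c "
from plan import *
inb()"
```

```text
t 16.1 board mm [-1.2 32.6 13.2] ft [ 4.8 -0.6  5.1] toolx yaw 172.89 z [ 0.  0. -1.] w 0.0145 F 39.7
```

Contact is starting at the expected place. I'll push on 2 mm, release, lift and measure.

Request:
servo_tool([
  {"dx":1,"dy":0,"dz":0,"rx":0,"ry":0,"rz":0},
  {"dx":1,"dy":0,"dz":0,"rx":0,"ry":0,"rz":0},
  {"dx":0,"dy":0,"dz":0,"rx":0,"ry":0,"rz":0},
])

```text
time: 16.35
tool_pos: [0.4966, -0.0842, 0.0132]
tool_rot: [0.194, 3.129, 0.001]
ft_force: [8.9, -2.0, 0.8]
grip_width: 0.0144
grasp_force: 39.2
```

Request:
servo_tool([
  {"dx":0,"dy":0,"dz":0,"rx":0,"ry":0,"rz":0},
  {"dx":0,"dy":0,"dz":0,"rx":0,"ry":0,"rz":0},
  {"dx":0,"dy":0,"dz":0,"rx":0,"ry":0,"rz":0},
  {"dx":0,"dy":0,"dz":0,"rx":0,"ry":0,"rz":0},
], hand=30)

```text
time: 16.68
tool_pos: [0.4912, -0.0841, 0.0121]
tool_rot: [-0.195, -3.133, 0.001]
ft_force: [-0.6, 0.5, -0.3]
grip_width: 0.0299
grasp_force: 0.0
```

Request:
servo_tool([
  {"dx":0,"dy":0,"dz":-20,"rx":0,"ry":0,"rz":0},
  {"dx":0,"dy":0,"dz":-30,"rx":0,"ry":0,"rz":0},
  {"dx":0,"dy":0,"dz":-30,"rx":0,"ry":0,"rz":0},
  {"dx":0,"dy":0,"dz":0,"rx":0,"ry":0,"rz":0},
  {"dx":0,"dy":0,"dz":0,"rx":0,"ry":0,"rz":0},
])

```text
time: 17.1
tool_pos: [0.4931, -0.0844, 0.0937]
tool_rot: [0.196, 3.133, -0.001]
ft_force: [-0.2, -0.1, -0.1]
grip_width: 0.0304
grasp_force: 0.0
```

```bash
python3 look.py w7; python3 - <<'E'
from plan import *
import pickle
I=pickle.load(open("w7.pkl","rb"));im=cv2.imread("pics/w7.png")[:,:,::-1].copy()
for b in blobs(im,"blue",800):
    q=onz(I,b[2],.020);print(((q-O)@B*1000).round(1).tolist())
inb();plan(slot(2)-RR[:,2]*.06,RR,16)
E
```

```text
tcp [ 0.49 -0.08  0.09] 17.15 q [ 0.59  0.74 -0.74  2.04  0.81  0.68  0.76]
blue [316. 307.] [106.  28.] [[316.0, 254.0], [316.0, 360.0]]
blue [319.  186.5] [85. 28.] [[319.0, 144.0], [319.0, 229.0]]
blue [213.6 250.4] [216.3  26.7] [[202.89999389648438, 142.8000030517578], [224.39999389648438, 358.1000061035156]]
[[-4.6, 30.9, 20.0], [71.2, 30.7, 20.0]]
[[-69.4, 32.8, 20.0], [-20.3, 32.8, 20.0]]
[[-70.4, -31.8, 20.0], [69.8, -30.8, 20.0]]
t 17.15 board mm [-5.5 31.9 92.6] ft [-0.1  0.7 -0.6] toolx yaw 172.86 z [-0. -0. -1.] w 0.0301 F 0.0
N 16 d mm [-6.87 17.55  1.12] r deg [-0.77 -1.9  -2.67] minz 0.09057532629454604
```

Both blue slats are home (ends ≈ -70/+70, y ≈ ±32). Now the first yellow slat, in the middle place.

Request:
servo_tool([
  {"dx":-6.9,"dy":17.6,"dz":1.1,"rx":-0.77,"ry":-1.9,"rz":-2.67},
  {"dx":-6.9,"dy":17.6,"dz":1.1,"rx":-0.77,"ry":-1.9,"rz":-2.67},
  {"dx":-6.9,"dy":17.6,"dz":1.1,"rx":-0.77,"ry":-1.9,"rz":-2.67},
  {"dx":-6.9,"dy":17.6,"dz":1.1,"rx":-0.77,"ry":-1.9,"rz":-2.67},
  {"dx":-6.9,"dy":17.6,"dz":1.1,"rx":-0.77,"ry":-1.9,"rz":-2.67},
  {"dx":-6.9,"dy":17.6,"dz":1.1,"rx":-0.77,"ry":-1.9,"rz":-2.67},
  {"dx":-6.9,"dy":17.6,"dz":1.1,"rx":-0.77,"ry":-1.9,"rz":-2.67},
  {"dx":-6.9,"dy":17.6,"dz":1.1,"rx":-0.77,"ry":-1.9,"rz":-2.67},
])

```text
time: 17.82
tool_pos: [0.5409, 0.0587, 0.0936]
tool_rot: [-0.362, 2.848, 0.132]
ft_force: [0.7, 1.5, -0.8]
grip_width: 0.0301
grasp_force: 0.0
```

Request:
servo_tool([
  {"dx":-6.9,"dy":17.6,"dz":1.1,"rx":-0.77,"ry":-1.9,"rz":-2.67},
  {"dx":-6.9,"dy":17.6,"dz":1.1,"rx":-0.77,"ry":-1.9,"rz":-2.67},
  {"dx":-6.9,"dy":17.6,"dz":1.1,"rx":-0.77,"ry":-1.9,"rz":-2.67},
  {"dx":-6.9,"dy":17.6,"dz":1.1,"rx":-0.77,"ry":-1.9,"rz":-2.67},
  {"dx":-6.9,"dy":17.6,"dz":1.1,"rx":-0.77,"ry":-1.9,"rz":-2.67},
  {"dx":-6.9,"dy":17.6,"dz":1.1,"rx":-0.77,"ry":-1.9,"rz":-2.67},
  {"dx":-6.9,"dy":17.6,"dz":1.1,"rx":-0.77,"ry":-1.9,"rz":-2.67},
  {"dx":-6.9,"dy":17.6,"dz":1.1,"rx":-0.77,"ry":-1.9,"rz":-2.67},
  {"dx":0,"dy":0,"dz":0,"rx":0,"ry":0,"rz":0},
  {"dx":0,"dy":0,"dz":0,"rx":0,"ry":0,"rz":0},
])

```text
time: 18.65
tool_pos: [0.5321, 0.2058, 0.1125]
tool_rot: [-0.819, 2.475, 0.237]
ft_force: [-0.2, -0.3, -0.4]
grip_width: 0.0296
grasp_force: 0.0
```

```bash
python3 meas.py yellow 2
```

```text
width 14.7 mid y at x [(64, np.float64(-1.8)), (49, np.float64(-1.8)), (33, np.float64(-1.6)), (17, np.float64(-1.4)), (-1, np.float64(-1.4)), (-19, np.float64(-1.1)), (-39, np.float64(-1.4)), (-59, np.float64(-1.1))]
low end tool x [67.9 -1.1 52.1]
N 1 d mm [-0.69  0.86 59.2 ] r deg [-0.03 -0.24 -0.25] minz 0.06279999999999998
```

Request:
servo_tool([
  {"dx":-1,"dy":-0.5,"dz":0,"rx":0,"ry":-0.24,"rz":-0.3},
  {"dx":0,"dy":0,"dz":12,"rx":0,"ry":0,"rz":0},
  {"dx":0,"dy":0,"dz":14,"rx":0,"ry":0,"rz":0},
  {"dx":0,"dy":0,"dz":14,"rx":0,"ry":0,"rz":0},
  {"dx":0,"dy":0,"dz":10,"rx":0,"ry":0,"rz":0},
  {"dx":0,"dy":0,"dz":5,"rx":0,"ry":0,"rz":0},
  {"dx":0,"dy":0,"dz":3,"rx":0,"ry":0,"rz":0},
  {"dx":0,"dy":0,"dz":1.2,"rx":0,"ry":0,"rz":0},
  {"dx":0,"dy":0,"dz":0,"rx":0,"ry":0,"rz":0},
])

```text
time: 19.45
tool_pos: [0.5599, 0.2248, 0.0647]
tool_rot: [-0.823, 2.465, 0.235]
ft_force: [0.5, -0.5, 0.2]
grip_width: 0.03
grasp_force: 0.0
```

```bash
python3 meas.py yellow 2; python3 -c "
from plan import *
print(pose()[2]['ft_force'],pose()[0].round(4).tolist())"
```

```text
width 15.1 mid y at x [(69, np.float64(0.2)), (58, np.float64(0.1)), (47, np.float64(0.3)), (35, np.float64(0.1)), (23, np.float64(0.3)), (10, np.float64(0.2)), (-3, np.float64(-0.0)), (-18, np.float64(-0.0)), (-33, np.float64(0.0)), (-50, np.float64(0.1))]
low end tool x [71.4  0.2 -6.2]
N 1 d mm [2.36 1.05 0.96] r deg [-0.04  0.19  0.15] minz 0.0628
[-0.2   0.83 -0.03] [0.5598, 0.2248, 0.0649]
```

Request:
servo_tool([
  {"dx":1.5,"dy":0.2,"dz":1,"rx":0,"ry":0,"rz":0},
  {"dx":0,"dy":0,"dz":0,"rx":0,"ry":0,"rz":0},
  {"dx":0,"dy":0,"dz":0,"rx":0,"ry":0,"rz":0},
  {"dx":0,"dy":0,"dz":0,"rx":0,"ry":0,"rz":0},
  {"dx":0,"dy":0,"dz":0,"rx":0,"ry":0,"rz":0},
], hand=5, force=40)

```text
time: 19.92
tool_pos: [0.5591, 0.2245, 0.0634]
tool_rot: [-0.823, 2.464, 0.235]
ft_force: [-2.1, -2.2, 6.5]
grip_width: 0.0141
grasp_force: 39.9
```

Request:
servo_tool([
  {"dx":0,"dy":0,"dz":-5,"rx":0,"ry":0,"rz":0},
  {"dx":0,"dy":0,"dz":-10,"rx":0,"ry":0,"rz":0},
  {"dx":0,"dy":0,"dz":-15,"rx":0,"ry":0,"rz":0},
  {"dx":0,"dy":0,"dz":-20,"rx":0,"ry":0,"rz":0},
  {"dx":0,"dy":0,"dz":-20,"rx":0,"ry":0,"rz":0},
])

```text
time: 20.33
tool_pos: [0.5281, 0.2021, 0.1227]
tool_rot: [-0.824, 2.466, 0.236]
ft_force: [0.4, 0.0, 0.4]
grip_width: 0.0149
grasp_force: 39.1
```

```bash
python3 -c "
from plan import *
inb();plan(bt(-.032,.012,.075),downR(262.95),18)"
```

```text
t 20.33 board mm [ -5.1 320.7 122.7] ft [0.4 0.1 0.4] toolx yaw -143.04 z [ 0.43  0.32 -0.85] w 0.0149 F 39.1
N 18 d mm [17.01 -5.64 -2.14] r deg [-0.72  1.69 -2.49] minz 0.07097742946069348
```

Request:
servo_tool([
  {"dx":17,"dy":-5.6,"dz":-2.1,"rx":-0.72,"ry":1.69,"rz":-2.49},
  {"dx":17,"dy":-5.6,"dz":-2.1,"rx":-0.72,"ry":1.69,"rz":-2.49},
  {"dx":17,"dy":-5.6,"dz":-2.1,"rx":-0.72,"ry":1.69,"rz":-2.49},
  {"dx":17,"dy":-5.6,"dz":-2.1,"rx":-0.72,"ry":1.69,"rz":-2.49},
  {"dx":17,"dy":-5.6,"dz":-2.1,"rx":-0.72,"ry":1.69,"rz":-2.49},
  {"dx":17,"dy":-5.6,"dz":-2.1,"rx":-0.72,"ry":1.69,"rz":-2.49},
  {"dx":17,"dy":-5.6,"dz":-2.1,"rx":-0.72,"ry":1.69,"rz":-2.49},
  {"dx":17,"dy":-5.6,"dz":-2.1,"rx":-0.72,"ry":1.69,"rz":-2.49},
  {"dx":17,"dy":-5.6,"dz":-2.1,"rx":-0.72,"ry":1.69,"rz":-2.49},
])

```text
time: 21.08
tool_pos: [0.4725, 0.0747, 0.0794]
tool_rot: [-1.381, 2.482, 0.135]
ft_force: [-0.3, 0.1, 0.1]
grip_width: 0.0145
grasp_force: 39.3
```

Request:
servo_tool([
  {"dx":17,"dy":-5.6,"dz":-2.1,"rx":-0.72,"ry":1.69,"rz":-2.49},
  {"dx":17,"dy":-5.6,"dz":-2.1,"rx":-0.72,"ry":1.69,"rz":-2.49},
  {"dx":17,"dy":-5.6,"dz":-2.1,"rx":-0.72,"ry":1.69,"rz":-2.49},
  {"dx":17,"dy":-5.6,"dz":-2.1,"rx":-0.72,"ry":1.69,"rz":-2.49},
  {"dx":17,"dy":-5.6,"dz":-2.1,"rx":-0.72,"ry":1.69,"rz":-2.49},
  {"dx":17,"dy":-5.6,"dz":-2.1,"rx":-0.72,"ry":1.69,"rz":-2.49},
  {"dx":17,"dy":-5.6,"dz":-2.1,"rx":-0.72,"ry":1.69,"rz":-2.49},
  {"dx":17,"dy":-5.6,"dz":-2.1,"rx":-0.72,"ry":1.69,"rz":-2.49},
  {"dx":17,"dy":-5.6,"dz":-2.1,"rx":-0.72,"ry":1.69,"rz":-2.49},
  {"dx":0,"dy":0,"dz":0,"rx":0,"ry":0,"rz":0},
])

```text
time: 21.92
tool_pos: [0.4626, -0.0778, 0.0725]
tool_rot: [-1.971, 2.391, 0.009]
ft_force: [1.0, -0.2, -0.9]
grip_width: 0.0145
grasp_force: 39.3
```

Request:
servo_tool([
  {"dx":0,"dy":0,"dz":0,"rx":0,"ry":0,"rz":0},
  {"dx":0,"dy":0,"dz":0,"rx":0,"ry":0,"rz":0},
])

```text
time: 22.08
tool_pos: [0.4615, -0.0742, 0.0724]
tool_rot: [-1.973, 2.387, 0.013]
ft_force: [0.7, 0.8, -0.7]
grip_width: 0.0143
grasp_force: 39.3
```

```bash
python3 look.py w8; python3 -c "
from plan import *
inb();plan(bt(-.032,.010,.040),downR(262.95),5)"
```

```text
tcp [ 0.46 -0.07  0.07] 22.1333 q [ 0.69  0.8  -0.87  2.15  1.04  0.65  2.04]
blue [211.6 260.3] [169.6  28.4] [[296.3999938964844, 258.20001220703125], [126.80000305175781, 262.3999938964844]]
blue [239.4 139.8] [279.7  33.6] [[378.8999938964844, 129.8000030517578], [99.9000015258789, 149.8000030517578]]
yellow [318.5 292. ] [288.  43.] [[318.5, 148.0], [318.5, 436.0]]
yellow [147.3  44.4] [35.7 30.8] [[165.0, 42.5], [129.5, 46.29999923706055]]
yellow [291.6  31.3] [37.1 31.4] [[310.1000061035156, 29.799999237060547], [273.1000061035156, 32.70000076293945]]
t 22.13 board mm [-37.4  38.4  72.3] ft [ 0.3  0.3 -0.2] toolx yaw -100.78 z [ 0.03  0.04 -1.  ] w 0.0143 F 39.3
N 5 d mm [ 5.78 -1.21  6.35] r deg [-0.26  0.44 -0.75] minz 0.039999999999999994
```

Request:
servo_tool([
  {"dx":5.8,"dy":-1.2,"dz":6.35,"rx":-0.26,"ry":0.44,"rz":-0.75},
  {"dx":5.8,"dy":-1.2,"dz":6.35,"rx":-0.26,"ry":0.44,"rz":-0.75},
  {"dx":5.8,"dy":-1.2,"dz":6.35,"rx":-0.26,"ry":0.44,"rz":-0.75},
  {"dx":5.8,"dy":-1.2,"dz":6.35,"rx":-0.26,"ry":0.44,"rz":-0.75},
  {"dx":5.8,"dy":-1.2,"dz":6.35,"rx":-0.26,"ry":0.44,"rz":-0.75},
  {"dx":0,"dy":0,"dz":0,"rx":0,"ry":0,"rz":0},
  {"dx":0,"dy":0,"dz":0,"rx":0,"ry":0,"rz":0},
])

```text
time: 22.72
tool_pos: [0.4634, -0.1041, 0.0392]
tool_rot: [2.079, -2.354, -0.001]
ft_force: [0.6, 0.5, 0.2]
grip_width: 0.0143
grasp_force: 39.3
```

```bash
python3 - <<'E'
from plan import *
import pickle
I=pickle.load(open("w8.pkl","rb"));q=onz(I,[(147.3,44.4),(291.6,31.3)],.030);print(((q-O)@B*1000).round(1).tolist())
inb();plan(bt(-.032,.010,.026),downR(262.95),3)
E
```

```text
[[31.9, -76.9, 30.0], [-32.2, -76.7, 30.0]]
t 22.72 board mm [-31.7   8.9  39.2] ft [0.6 0.6 0.2] toolx yaw -97.12 z [-0. -0. -1.] w 0.0143 F 39.3
N 3 d mm [-0.37  0.09  4.39] r deg [ 0.02 -0.   -0.02] minz 0.026000000000000006
```

The yellow marks measure at board x = +31.9 and -32.2, which agrees with the board frame. Descending.

Request:
servo_tool([
  {"dx":0,"dy":0,"dz":6,"rx":0,"ry":0,"rz":0},
  {"dx":0,"dy":0,"dz":4,"rx":0,"ry":0,"rz":0},
  {"dx":0,"dy":0,"dz":2,"rx":0,"ry":0,"rz":0},
  {"dx":0,"dy":0,"dz":1.5,"rx":0,"ry":0,"rz":0},
  {"dx":0,"dy":0,"dz":0.6,"rx":0,"ry":0,"rz":0},
  {"dx":0,"dy":0,"dz":0,"rx":0,"ry":0,"rz":0},
  {"dx":0,"dy":0,"dz":0,"rx":0,"ry":0,"rz":0},
])

```text
time: 23.3
tool_pos: [0.4637, -0.104, 0.0258]
tool_rot: [2.08, -2.354, 0.001]
ft_force: [-0.2, -0.2, -1.2]
grip_width: 0.0144
grasp_force: 39.3
```

```bash
python3 -c "
from plan import *
inb()"
```

```text
t 23.3 board mm [-31.4   9.1  25.8] ft [-0.2 -0.2 -1.2] toolx yaw -97.08 z [ 0. -0. -1.] w 0.0144 F 39.3
```

Request:
servo_tool([
  {"dx":3,"dy":0,"dz":0,"rx":0,"ry":0,"rz":0},
  {"dx":3,"dy":0,"dz":0,"rx":0,"ry":0,"rz":0},
  {"dx":2,"dy":0,"dz":0,"rx":0,"ry":0,"rz":0},
  {"dx":1,"dy":0,"dz":0,"rx":0,"ry":0,"rz":0},
  {"dx":0,"dy":0,"dz":0,"rx":0,"ry":0,"rz":0},
])

```text
time: 23.72
tool_pos: [0.4625, -0.1132, 0.0258]
tool_rot: [2.079, -2.355, 0.0]
ft_force: [0.9, 0.4, 0.1]
grip_width: 0.0146
grasp_force: 39.3
```

Request:
servo_tool([
  {"dx":1,"dy":0,"dz":0,"rx":0,"ry":0,"rz":0},
  {"dx":0,"dy":0,"dz":0,"rx":0,"ry":0,"rz":0},
])

```text
time: 23.88
tool_pos: [0.4625, -0.1132, 0.0258]
tool_rot: [-2.08, 2.353, 0.001]
ft_force: [-0.0, 2.8, -0.4]
grip_width: 0.0145
grasp_force: 39.3
```

Request:
servo_tool([
  {"dx":1,"dy":0,"dz":0,"rx":0,"ry":0,"rz":0},
  {"dx":0,"dy":0,"dz":0,"rx":0,"ry":0,"rz":0},
])

```text
time: 24.05
tool_pos: [0.4625, -0.1132, 0.0258]
tool_rot: [-2.08, 2.352, 0.002]
ft_force: [-0.3, 4.3, 0.7]
grip_width: 0.0145
grasp_force: 39.3
```

Request:
servo_tool([
  {"dx":1,"dy":0,"dz":0,"rx":0,"ry":0,"rz":0},
  {"dx":0,"dy":0,"dz":0,"rx":0,"ry":0,"rz":0},
])

```text
time: 24.22
tool_pos: [0.4626, -0.1132, 0.0259]
tool_rot: [-2.08, 2.35, 0.003]
ft_force: [-0.2, 7.1, 1.6]
grip_width: 0.0144
grasp_force: 39.4
```

```bash
python3 -c "
from plan import *
inb()"
```

```text
t 24.22 board mm [-31.4  -0.3  25.9] ft [-1.1  7.   1.6] toolx yaw -96.98 z [ 0.  0. -1.] w 0.0144 F 39.4
```

Home against the high stop. Ease off, lower to touch, release, lift and measure.

Request:
servo_tool([
  {"dx":-1,"dy":0,"dz":0.4,"rx":0,"ry":0,"rz":0},
  {"dx":0,"dy":0,"dz":0.5,"rx":0,"ry":0,"rz":0},
  {"dx":0,"dy":0,"dz":0,"rx":0,"ry":0,"rz":0},
])

```text
time: 24.47
tool_pos: [0.4626, -0.1133, 0.0251]
tool_rot: [-2.081, 2.351, 0.001]
ft_force: [-0.8, 6.0, 3.9]
grip_width: 0.0145
grasp_force: 39.7
```

Request:
servo_tool([
  {"dx":0,"dy":0,"dz":0,"rx":0,"ry":0,"rz":0},
  {"dx":0,"dy":0,"dz":0,"rx":0,"ry":0,"rz":0},
  {"dx":0,"dy":0,"dz":0,"rx":0,"ry":0,"rz":0},
  {"dx":0,"dy":0,"dz":0,"rx":0,"ry":0,"rz":0},
], hand=30)

```text
time: 24.8
tool_pos: [0.4622, -0.1159, 0.0247]
tool_rot: [2.078, -2.354, 0.002]
ft_force: [0.1, 0.9, 0.7]
grip_width: 0.0301
grasp_force: 0.0
```

Request:
servo_tool([
  {"dx":0,"dy":0,"dz":-20,"rx":0,"ry":0,"rz":0},
  {"dx":0,"dy":0,"dz":-30,"rx":0,"ry":0,"rz":0},
  {"dx":0,"dy":0,"dz":-30,"rx":0,"ry":0,"rz":0},
  {"dx":0,"dy":0,"dz":0,"rx":0,"ry":0,"rz":0},
  {"dx":0,"dy":0,"dz":0,"rx":0,"ry":0,"rz":0},
])

```text
time: 25.22
tool_pos: [0.4632, -0.1158, 0.106]
tool_rot: [-2.078, 2.355, -0.005]
ft_force: [-0.4, -0.2, -0.1]
grip_width: 0.0298
grasp_force: 0.0
```

```bash
python3 look.py w9; python3 - <<'E'
from plan import *
import pickle
I=pickle.load(open("w9.pkl","rb"));im=cv2.imread("pics/w9.png")[:,:,::-1].copy()
for c,z in(("blue",.02),("yellow",.032)):
  for b in blobs(im,c,800):
    q=onz(I,b[2],z);print(c,((q-O)@B*1000).round(1).tolist())
inb();plan(slot(3)-RR[:,2]*.06,RR,18)
E
```

```text
tcp [ 0.46 -0.12  0.1 ] 25.2667 q [ 0.78  0.77 -0.93  2.09  0.93  0.77  2.27]
blue [202.5 297.5] [79. 21.] [[242.0, 297.5], [163.0, 297.5]]
blue [228. 205.] [154.  24.] [[305.0, 205.0], [151.0, 205.0]]
blue [358. 204.] [48. 24.] [[334.0, 204.0], [382.0, 204.0]]
yellow [320.5 238. ] [236.  29.] [[320.5, 120.0], [320.5, 356.0]]
blue [[20.8, 31.0, 20.0], [74.3, 31.2, 20.0]]
blue [[-22.1, -31.8, 20.0], [73.6, -32.2, 20.0]]
blue [[-39.9, -32.4, 20.0], [-69.4, -32.4, 20.0]]
yellow [[-31.5, -81.9, 32.0], [-31.6, 68.3, 32.0]]
t 25.27 board mm [-31.5  -2.9 104.9] ft [-0.5 -0.  -0.9] toolx yaw -97.14 z [ 0. -0. -1.] w 0.0302 F 0.0
N 18 d mm [-16.8    3.11   3.88] r deg [ 0.71 -1.69  2.49] minz 0.08734759261197951
```

Request:
servo_tool([
  {"dx":-16.8,"dy":3.1,"dz":3.9,"rx":0.71,"ry":-1.69,"rz":2.49},
  {"dx":-16.8,"dy":3.1,"dz":3.9,"rx":0.71,"ry":-1.69,"rz":2.49},
  {"dx":-16.8,"dy":3.1,"dz":3.9,"rx":0.71,"ry":-1.69,"rz":2.49},
  {"dx":-16.8,"dy":3.1,"dz":3.9,"rx":0.71,"ry":-1.69,"rz":2.49},
  {"dx":-16.8,"dy":3.1,"dz":3.9,"rx":0.71,"ry":-1.69,"rz":2.49},
  {"dx":-16.8,"dy":3.1,"dz":3.9,"rx":0.71,"ry":-1.69,"rz":2.49},
  {"dx":-16.8,"dy":3.1,"dz":3.9,"rx":0.71,"ry":-1.69,"rz":2.49},
  {"dx":-16.8,"dy":3.1,"dz":3.9,"rx":0.71,"ry":-1.69,"rz":2.49},
  {"dx":-16.8,"dy":3.1,"dz":3.9,"rx":0.71,"ry":-1.69,"rz":2.49},
])

```text
time: 26.02
tool_pos: [0.4804, 0.0395, 0.0862]
tool_rot: [-1.439, 2.483, 0.135]
ft_force: [0.2, -0.6, -0.1]
grip_width: 0.0301
grasp_force: 0.0
```

```bash
python3 -c "
from plan import *
inb();plan(slot(3)-RR[:,2]*.06,RR,10)"
```

```text
t 26.02 board mm [-32.5 153.4  86.2] ft [ 0.2 -0.5 -0.1] toolx yaw -119.37 z [ 0.18  0.21 -0.96] w 0.0301 F 0.0
N 10 d mm [-15.13   2.67   3.4 ] r deg [ 0.66 -1.51  2.23] minz 0.08617245262679153
```

Request:
servo_tool([
  {"dx":-15.1,"dy":2.7,"dz":3.4,"rx":0.66,"ry":-1.51,"rz":2.23},
  {"dx":-15.1,"dy":2.7,"dz":3.4,"rx":0.66,"ry":-1.51,"rz":2.23},
  {"dx":-15.1,"dy":2.7,"dz":3.4,"rx":0.66,"ry":-1.51,"rz":2.23},
  {"dx":-15.1,"dy":2.7,"dz":3.4,"rx":0.66,"ry":-1.51,"rz":2.23},
  {"dx":-15.1,"dy":2.7,"dz":3.4,"rx":0.66,"ry":-1.51,"rz":2.23},
  {"dx":-15.1,"dy":2.7,"dz":3.4,"rx":0.66,"ry":-1.51,"rz":2.23},
  {"dx":-15.1,"dy":2.7,"dz":3.4,"rx":0.66,"ry":-1.51,"rz":2.23},
  {"dx":-15.1,"dy":2.7,"dz":3.4,"rx":0.66,"ry":-1.51,"rz":2.23},
  {"dx":-15.1,"dy":2.7,"dz":3.4,"rx":0.66,"ry":-1.51,"rz":2.23},
  {"dx":-15.1,"dy":2.7,"dz":3.4,"rx":0.66,"ry":-1.51,"rz":2.23},
])

```text
time: 26.85
tool_pos: [0.5531, 0.1662, 0.1108]
tool_rot: [-0.85, 2.473, 0.229]
ft_force: [0.6, 0.7, -0.2]
grip_width: 0.0295
grasp_force: 0.0
```

Request:
servo_tool([
  {"dx":0,"dy":0,"dz":0,"rx":0,"ry":0,"rz":0},
  {"dx":0,"dy":0,"dz":0,"rx":0,"ry":0,"rz":0},
  {"dx":0,"dy":0,"dz":0,"rx":0,"ry":0,"rz":0},
])

```text
time: 27.1
tool_pos: [0.5528, 0.1652, 0.1111]
tool_rot: [-0.854, 2.473, 0.226]
ft_force: [-0.1, 0.2, -0.7]
grip_width: 0.0299
grasp_force: 0.0
```

```bash
python3 meas.py yellow 3
```

```text
width 14.8 mid y at x [(59, np.float64(2.8)), (43, np.float64(2.1)), (27, np.float64(1.9)), (10, np.float64(1.7)), (-8, np.float64(1.2)), (-27, np.float64(0.9)), (-47, np.float64(0.4)), (-69, np.float64(0.1))]
low end tool x [60.3  2.5 54.9]
N 1 d mm [-8.94  2.57 62.15] r deg [ 0.15 -0.86  1.25] minz 0.06280000000000001
```

Request:
servo_tool([
  {"dx":-8.5,"dy":2,"dz":0,"rx":0.15,"ry":-0.86,"rz":1.25},
  {"dx":0,"dy":0,"dz":14,"rx":0,"ry":0,"rz":0},
  {"dx":0,"dy":0,"dz":14,"rx":0,"ry":0,"rz":0},
  {"dx":0,"dy":0,"dz":14,"rx":0,"ry":0,"rz":0},
  {"dx":0,"dy":0,"dz":10,"rx":0,"ry":0,"rz":0},
  {"dx":0,"dy":0,"dz":5,"rx":0,"ry":0,"rz":0},
  {"dx":0,"dy":0,"dz":3,"rx":0,"ry":0,"rz":0},
  {"dx":0,"dy":0,"dz":1,"rx":0,"ry":0,"rz":0},
  {"dx":0,"dy":0,"dz":0,"rx":0,"ry":0,"rz":0},
])

```text
time: 27.9
tool_pos: [0.5841, 0.1915, 0.0653]
tool_rot: [-0.821, 2.466, 0.237]
ft_force: [-0.3, -0.5, 0.2]
grip_width: 0.0301
grasp_force: 0.0
```

```bash
python3 meas.py yellow 3; python3 -c "
from plan import *
print(pose()[2]['ft_force'],pose()[0].round(4).tolist())"
```

```text
width 15.0 mid y at x [(69, np.float64(-0.8)), (58, np.float64(-0.7)), (47, np.float64(-0.8)), (35, np.float64(-0.6)), (23, np.float64(-0.8)), (10, np.float64(-0.6)), (-4, np.float64(-0.6)), (-18, np.float64(-0.6)), (-34, np.float64(-0.6)), (-51, np.float64(-0.8))]
low end tool x [70.9 -0.8 -5.4]
N 1 d mm [2.27 0.24 1.74] r deg [0.01 0.15 0.01] minz 0.0628
[ 0.65 -0.76 -0.45] [0.5841, 0.1915, 0.0655]
```

Request:
servo_tool([
  {"dx":1.5,"dy":-0.5,"dz":1.6,"rx":0,"ry":0,"rz":0},
  {"dx":0,"dy":0,"dz":0,"rx":0,"ry":0,"rz":0},
  {"dx":0,"dy":0,"dz":0,"rx":0,"ry":0,"rz":0},
  {"dx":0,"dy":0,"dz":0,"rx":0,"ry":0,"rz":0},
  {"dx":0,"dy":0,"dz":0,"rx":0,"ry":0,"rz":0},
], hand=5, force=40)

```text
time: 28.37
tool_pos: [0.5842, 0.1907, 0.0634]
tool_rot: [-0.82, 2.466, 0.236]
ft_force: [-1.9, -2.7, 6.2]
grip_width: 0.0143
grasp_force: 39.9
```

Request:
servo_tool([
  {"dx":0,"dy":0,"dz":-5,"rx":0,"ry":0,"rz":0},
  {"dx":0,"dy":0,"dz":-10,"rx":0,"ry":0,"rz":0},
  {"dx":0,"dy":0,"dz":-15,"rx":0,"ry":0,"rz":0},
  {"dx":0,"dy":0,"dz":-20,"rx":0,"ry":0,"rz":0},
  {"dx":0,"dy":0,"dz":-20,"rx":0,"ry":0,"rz":0},
])

```text
time: 28.78
tool_pos: [0.5532, 0.1684, 0.1227]
tool_rot: [-0.821, 2.468, 0.238]
ft_force: [-0.2, 0.0, -0.1]
grip_width: 0.0144
grasp_force: 39.1
```

```bash
python3 -c "
from plan import *
inb();plan(bt(.032,.012,.08),downR(262.95),18)"
```

```text
t 28.78 board mm [ 24.  290.3 122.7] ft [-0.2 -0.  -0.1] toolx yaw -143.23 z [ 0.42  0.32 -0.85] w 0.0144 F 39.1
N 18 d mm [14.61 -6.78 -1.66] r deg [-0.71  1.69 -2.5 ] minz 0.0770526270193274
```

Request:
servo_tool([
  {"dx":14.6,"dy":-6.8,"dz":-1.7,"rx":-0.71,"ry":1.69,"rz":-2.5},
  {"dx":14.6,"dy":-6.8,"dz":-1.7,"rx":-0.71,"ry":1.69,"rz":-2.5},
  {"dx":14.6,"dy":-6.8,"dz":-1.7,"rx":-0.71,"ry":1.69,"rz":-2.5},
  {"dx":14.6,"dy":-6.8,"dz":-1.7,"rx":-0.71,"ry":1.69,"rz":-2.5},
  {"dx":14.6,"dy":-6.8,"dz":-1.7,"rx":-0.71,"ry":1.69,"rz":-2.5},
  {"dx":14.6,"dy":-6.8,"dz":-1.7,"rx":-0.71,"ry":1.69,"rz":-2.5},
  {"dx":14.6,"dy":-6.8,"dz":-1.7,"rx":-0.71,"ry":1.69,"rz":-2.5},
  {"dx":14.6,"dy":-6.8,"dz":-1.7,"rx":-0.71,"ry":1.69,"rz":-2.5},
  {"dx":14.6,"dy":-6.8,"dz":-1.7,"rx":-0.71,"ry":1.69,"rz":-2.5},
])

```text
time: 29.53
tool_pos: [0.5156, 0.0428, 0.0846]
tool_rot: [-1.41, 2.481, 0.131]
ft_force: [0.1, 0.4, -0.0]
grip_width: 0.0147
grasp_force: 39.1
```

Request:
servo_tool([
  {"dx":14.6,"dy":-6.8,"dz":-1.7,"rx":-0.71,"ry":1.69,"rz":-2.5},
  {"dx":14.6,"dy":-6.8,"dz":-1.7,"rx":-0.71,"ry":1.69,"rz":-2.5},
  {"dx":14.6,"dy":-6.8,"dz":-1.7,"rx":-0.71,"ry":1.69,"rz":-2.5},
  {"dx":14.6,"dy":-6.8,"dz":-1.7,"rx":-0.71,"ry":1.69,"rz":-2.5},
  {"dx":14.6,"dy":-6.8,"dz":-1.7,"rx":-0.71,"ry":1.69,"rz":-2.5},
  {"dx":14.6,"dy":-6.8,"dz":-1.7,"rx":-0.71,"ry":1.69,"rz":-2.5},
  {"dx":14.6,"dy":-6.8,"dz":-1.7,"rx":-0.71,"ry":1.69,"rz":-2.5},
  {"dx":14.6,"dy":-6.8,"dz":-1.7,"rx":-0.71,"ry":1.69,"rz":-2.5},
  {"dx":14.6,"dy":-6.8,"dz":-1.7,"rx":-0.71,"ry":1.69,"rz":-2.5},
  {"dx":0,"dy":0,"dz":0,"rx":0,"ry":0,"rz":0},
])

```text
time: 30.37
tool_pos: [0.5275, -0.1034, 0.0803]
tool_rot: [-2.042, 2.369, -0.002]
ft_force: [0.5, 0.2, 0.2]
grip_width: 0.0144
grasp_force: 39.1
```

Request:
servo_tool([
  {"dx":0,"dy":0,"dz":0,"rx":0,"ry":0,"rz":0},
  {"dx":0,"dy":0,"dz":0,"rx":0,"ry":0,"rz":0},
])

```text
time: 30.53
tool_pos: [0.5256, -0.1003, 0.08]
tool_rot: [-2.044, 2.366, 0.003]
ft_force: [1.1, 0.3, -1.1]
grip_width: 0.0145
grasp_force: 39.1
```

```bash
python3 look.py w10; python3 -c "
from plan import *
inb();plan(bt(.032,.010,.040),downR(262.95),6)"
```

```text
tcp [ 0.53 -0.1   0.08] 30.5833 q [ 0.74  0.9  -0.98  1.96  1.01  0.87  2.2 ]
blue [262.5 172.5] [65. 29.] [[295.0, 172.5], [230.0, 172.5]]
blue [479.5 168. ] [51.6 28.9] [[505.29998779296875, 167.39999389648438], [453.70001220703125, 168.60000610351562]]
yellow [318.5 292. ] [288.  43.] [[318.5, 148.0], [318.5, 436.0]]
yellow [310.5  79.5] [33. 27.] [[327.0, 79.5], [294.0, 79.5]]
yellow [433.6 204.2] [286.9  33.8] [[447.8999938964844, 61.5], [419.29998779296875, 346.8999938964844]]
t 30.58 board mm [29.5 20.3 80. ] ft [-0.1  0.7  0. ] toolx yaw -98.31 z [ 0.01  0.01 -1.  ] w 0.0147 F 39.1
N 6 d mm [ 1.77 -0.4   6.66] r deg [-0.08  0.12 -0.21] minz 0.04000000000000001
```

Request:
servo_tool([
  {"dx":1.8,"dy":-0.4,"dz":6.7,"rx":-0.08,"ry":0.12,"rz":-0.21},
  {"dx":1.8,"dy":-0.4,"dz":6.7,"rx":-0.08,"ry":0.12,"rz":-0.21},
  {"dx":1.8,"dy":-0.4,"dz":6.7,"rx":-0.08,"ry":0.12,"rz":-0.21},
  {"dx":1.8,"dy":-0.4,"dz":6.7,"rx":-0.08,"ry":0.12,"rz":-0.21},
  {"dx":1.8,"dy":-0.4,"dz":6.7,"rx":-0.08,"ry":0.12,"rz":-0.21},
  {"dx":1.8,"dy":-0.4,"dz":6.7,"rx":-0.08,"ry":0.12,"rz":-0.21},
  {"dx":0,"dy":0,"dz":0,"rx":0,"ry":0,"rz":0},
  {"dx":0,"dy":0,"dz":0,"rx":0,"ry":0,"rz":0},
])

```text
time: 31.25
tool_pos: [0.5272, -0.1119, 0.039]
tool_rot: [2.079, -2.354, 0.0]
ft_force: [-0.8, -0.1, 0.3]
grip_width: 0.0146
grasp_force: 39.1
```

```bash
python3 -c "
from plan import *
inb();plan(bt(.032,.010,.0255),downR(262.95),1)"
```

```text
t 31.25 board mm [32.5  9.  39. ] ft [-0.8 -0.2  0.3] toolx yaw -97.08 z [-0. -0. -1.] w 0.0146 F 39.1
N 1 d mm [-1.05  0.54 13.52] r deg [ 0.03 -0.05 -0.03] minz 0.0255
```

Request:
servo_tool([
  {"dx":0,"dy":0.5,"dz":6,"rx":0,"ry":0,"rz":0},
  {"dx":0,"dy":0,"dz":4,"rx":0,"ry":0,"rz":0},
  {"dx":0,"dy":0,"dz":2,"rx":0,"ry":0,"rz":0},
  {"dx":0,"dy":0,"dz":1.2,"rx":0,"ry":0,"rz":0},
  {"dx":0,"dy":0,"dz":0,"rx":0,"ry":0,"rz":0},
  {"dx":3,"dy":0,"dz":0,"rx":0,"ry":0,"rz":0},
  {"dx":3,"dy":0,"dz":0,"rx":0,"ry":0,"rz":0},
  {"dx":1.5,"dy":0,"dz":0,"rx":0,"ry":0,"rz":0},
  {"dx":1,"dy":0,"dz":0,"rx":0,"ry":0,"rz":0},
  {"dx":0,"dy":0,"dz":0,"rx":0,"ry":0,"rz":0},
])

```text
time: 32.08
tool_pos: [0.526, -0.1209, 0.0265]
tool_rot: [2.079, -2.355, 0.002]
ft_force: [0.1, -0.0, -0.1]
grip_width: 0.0143
grasp_force: 39.1
```

Request:
servo_tool([
  {"dx":1,"dy":0,"dz":0,"rx":0,"ry":0,"rz":0},
  {"dx":0,"dy":0,"dz":0,"rx":0,"ry":0,"rz":0},
])

```text
time: 32.25
tool_pos: [0.5259, -0.1213, 0.0265]
tool_rot: [2.08, -2.354, 0.002]
ft_force: [0.5, 0.5, 0.2]
grip_width: 0.0148
grasp_force: 39.1
```

Request:
servo_tool([
  {"dx":1,"dy":0,"dz":0,"rx":0,"ry":0,"rz":0},
  {"dx":0,"dy":0,"dz":0,"rx":0,"ry":0,"rz":0},
])

```text
time: 32.42
tool_pos: [0.5258, -0.1214, 0.0265]
tool_rot: [-2.08, 2.353, -0.0]
ft_force: [0.1, 2.4, -0.1]
grip_width: 0.0146
grasp_force: 39.2
```

Request:
servo_tool([
  {"dx":1,"dy":0,"dz":0,"rx":0,"ry":0,"rz":0},
  {"dx":0,"dy":0,"dz":0,"rx":0,"ry":0,"rz":0},
])

```text
time: 32.58
tool_pos: [0.5259, -0.1214, 0.0266]
tool_rot: [-2.08, 2.351, 0.001]
ft_force: [0.3, 5.7, 0.5]
grip_width: 0.0147
grasp_force: 39.2
```

```bash
python3 -c "
from plan import *
inb()"
```

```text
t 32.58 board mm [32.4 -0.7 26.6] ft [-0.4  5.7  0.5] toolx yaw -97.01 z [ 0.  0. -1.] w 0.0147 F 39.2
```

Request:
servo_tool([
  {"dx":0,"dy":0,"dz":0.6,"rx":0,"ry":0,"rz":0},
  {"dx":0,"dy":0,"dz":0.5,"rx":0,"ry":0,"rz":0},
  {"dx":0,"dy":0,"dz":0.4,"rx":0,"ry":0,"rz":0},
  {"dx":0,"dy":0,"dz":0,"rx":0,"ry":0,"rz":0},
])

```text
time: 32.92
tool_pos: [0.526, -0.1214, 0.0255]
tool_rot: [-2.081, 2.351, 0.0]
ft_force: [-1.1, 5.4, 4.5]
grip_width: 0.0145
grasp_force: 39.6
```

Request:
servo_tool([
  {"dx":0,"dy":0,"dz":0,"rx":0,"ry":0,"rz":0},
  {"dx":0,"dy":0,"dz":0,"rx":0,"ry":0,"rz":0},
  {"dx":0,"dy":0,"dz":0,"rx":0,"ry":0,"rz":0},
  {"dx":0,"dy":0,"dz":0,"rx":0,"ry":0,"rz":0},
], hand=30)

```text
time: 33.25
tool_pos: [0.5254, -0.1243, 0.0247]
tool_rot: [2.078, -2.354, 0.003]
ft_force: [-0.8, 0.5, -0.1]
grip_width: 0.0301
grasp_force: 0.0
```

Request:
servo_tool([
  {"dx":0,"dy":0,"dz":-20,"rx":0,"ry":0,"rz":0},
  {"dx":-10,"dy":0,"dz":-35,"rx":0,"ry":0,"rz":0},
  {"dx":-20,"dy":0,"dz":-35,"rx":0,"ry":0,"rz":0},
  {"dx":-20,"dy":20,"dz":-35,"rx":0,"ry":0,"rz":0},
  {"dx":-20,"dy":20,"dz":-20,"rx":0,"ry":0,"rz":0},
  {"dx":0,"dy":0,"dz":0,"rx":0,"ry":0,"rz":0},
  {"dx":0,"dy":0,"dz":0,"rx":0,"ry":0,"rz":0},
])

```text
time: 33.83
tool_pos: [0.4959, -0.0501, 0.1685]
tool_rot: [2.083, -2.352, 0.006]
ft_force: [0.3, -0.5, -0.8]
grip_width: 0.0302
grasp_force: 0.0
```

```bash
python3 look.py w11; python3 - <<'E'
from plan import *
import pickle
I=pickle.load(open("w11.pkl","rb"));im=cv2.imread("pics/w11.png")[:,:,::-1].copy()
for c,z in(("blue",.02),("yellow",.032)):
  for b in blobs(im,c,300):
    q=onz(I,b[2],z);print(c,((q-O)@B*1000).round(1).tolist())
inb()
E
```

```text
tcp [ 0.5  -0.05  0.17] 33.8833 q [ 0.73  0.75 -1.11  1.98  0.84  0.96  2.21]
blue [ 66. 355.] [36.8 28.3] [[79.0, 342.0], [53.0, 368.0]]
blue [387.   91.5] [40. 25.] [[407.0, 91.5], [367.0, 91.5]]
blue [309.5  91.5] [67. 25.] [[343.0, 91.5], [276.0, 91.5]]
blue [228.   92.5] [46. 27.] [[251.0, 92.5], [205.0, 92.5]]
yellow [352.9 124.8] [228.9  24.5] [[358.3999938964844, 10.399999618530273], [347.5, 239.10000610351562]]
yellow [265.3 124.3] [228.3  25.7] [[261.20001220703125, 10.199999809265137], [269.3999938964844, 238.39999389648438]]
blue [[211.3, 177.6, 20.0], [243.3, 206.7, 20.0]]
blue [[-40.1, 32.2, 20.0], [-69.4, 32.8, 20.0]]
blue [[43.7, 31.5, 20.0], [76.2, 31.5, 20.0]]
blue [[-69.6, -32.8, 20.0], [-40.7, -32.6, 20.0]]
blue [[-23.4, -32.5, 20.0], [24.9, -32.5, 20.0]]
blue [[43.0, -31.8, 20.0], [76.5, -32.1, 20.0]]
yellow [[-31.8, -82.4, 32.0], [-28.3, 75.2, 32.0]]
yellow [[32.1, -82.6, 32.0], [31.9, 74.8, 32.0]]
t 33.88 board mm [ -6.   65.2 167.3] ft [-0.3 -0.2 -0.6] toolx yaw -97.07 z [ 0. -0. -1.] w 0.0299 F 0.0
```

View pics/w11.png

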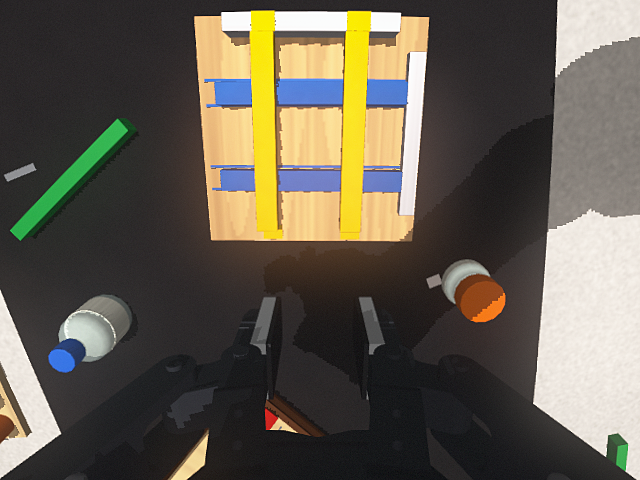

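The final view shows both blue slats between their lines, with ends against the low stop at columns 407 and 402. Both yellow slats lie across them at columns 265 and 352, reaching the high stop at row 37. The bottle and jar haven't moved. Handing in.

```bash
python3 -c "
from workcell import workorder
print(workorder.sign_off())"
```

```text
the job is handed in; nothing more can be done
None
```

I built the drying stand and handed the job in at about 34 s. Both blue slats measured home on the low stop. Both yellow slats lie across them at their marks and were felt to touch the high stop. I didn't go near the red slat, and the bottle and jar look undisturbed; I didn't check the block in a picture. The sign-off gave no verdict.

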